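# Pack the order tray in two layers and scan its ticket

### The job

Pack all the flat steel tins, the piled ones and any that stands alone, into the wooden tray in two layers: one tin along each side for the first layer, lengthwise across the tray's short way, then the plywood separator board laid level on those two, rib upward and running the same way as the tins, then the remaining tins, squarely above those below, on the board either side of its rib. When it is all packed, take the scanner, hold it still for a good two seconds with its window squarely facing the middle of the barcode ticket from about 10 cm, and lay it back on its rubber mat, the way up it was. Leave the other goods on the counter where they stand.

Things in the scene. Friction and masses are not known exactly. Their poses are not given: they have to be found in the camera images.
- tray: fixed low wooden tray, 170 mm (x) by 250 mm (y), rim 14 mm high, walls and floor 7 mm thick; origin at the centre of its underside, so the inner floor is at z = 7 mm. Tins go with their length along the tray's x, centred near x = 0 and y = +60 mm and y = -60 mm (a tin's centre may be 38 to 82 mm from the middle)
- tin_a1: flat closed steel tin, 110 x 56 x 44 mm (x, y, z), 0.25 kg, origin at the centre of its underside, x along its length, z up out of its lid; stands on the counter, the lowest of the pile
- tin_a2: flat closed steel tin, 110 x 56 x 44 mm (x, y, z), 0.25 kg, origin at the centre of its underside, x along its length, z up out of its lid; lies on tin_a1
- tin_a3: flat closed steel tin, 110 x 56 x 44 mm (x, y, z), 0.25 kg, origin at the centre of its underside, x along its length, z up out of its lid; lies on tin_a2; not always present
- tin_b: flat closed steel tin, 110 x 56 x 44 mm (x, y, z), 0.25 kg, origin at the centre of its underside, x along its length, z up out of its lid; stands by itself on the counter elsewhere; not always present
- board: plywood separator board 100 mm (x) by 190 mm (y), 6 mm thick, with an upright rib on its middle line to lift it by: 84 mm long (along x), 12 mm wide (y), rising 24 mm above the board's upper face; 0.16 kg; origin at the centre of the underside; lies on the counter, rib up
- scanner: grey hand-held barcode scanner, 0.18 kg, lying on the mat; origin under the middle of the grip near its centre of mass; its handle is a bar 120 mm long (x from -80 to +40 mm), 40 mm wide (y), 36 mm high; its head at the +x end rises to 74 mm, is 58 mm wide and spans x from 33 to 91 mm
- window (a point): centre of the scanner's window, on the lower front of its head, 75 mm ahead of (x) and 32 mm above (z) the scanner's origin; this frame's x axis is the scanner's line of sight, which points forward and 45 degrees downward when the scanner is level; y is the scanner's y
- ticket (a point): centre of the barcode ticket (80 x 56 mm) on the face of the stand, which slopes back at 45 degrees; z points out of the ticket (towards the robot's side and up), y runs along its width
- stand: fixed wooden ticket stand, foot 100 x 110 mm, 90 mm high, origin at the centre of its underside; its sloping face looks to its -x and up
- mat: fixed black rubber mat, 200 mm (x) by 100 mm (y), 3 mm thick, origin at the centre of its underside; home of the scanner
- oil_bottle: bottle 190 mm tall, 72 mm across, other goods, to be left alone; origin under its centre
- cup: white mug, 75 mm tall, other goods, to be left alone; origin under its centre
- milk_can: can 85 mm tall, 72 mm across, other goods, to be left alone; origin under its centre
- jar: jar 110 mm tall, 80 mm across, other goods, to be left alone; origin under its centre
Things that resemble listed ones, but are neither listed nor needed, are in the scene too. What is shaped like the scanner but yellow is not meant.

How it is judged:
On the way, in this order (a step that is already met when the one before it is completed fails the run):
1. the separator board lies level on the first layer in the tray, let go (z of board in the frame of tray between 0.045 and 0.057 m and x of board in the frame of tray between -0.03 and 0.03 m and y of board in the frame of tray between -0.025 and 0.025 m and angle between board's own z axis and vertical below 0.08 rad and angle between the x axis of board and the x axis of tray, either way round below 0.25 rad and linear speed of board below 0.02 m/s and contact force between the fingers and board below 0.2 N), for 0.3 s.
2. every tin is packed: lengthwise along one side of the tray, on its floor or on the board, let go (z of board in the frame of tray between 0.045 and 0.057 m and x of board in the frame of tray between -0.03 and 0.03 m and y of board in the frame of tray between -0.025 and 0.025 m and angle between board's own z axis and vertical below 0.08 rad and angle between the x axis of each of board, tin_a1, tin_a2, tin_a3, tin_b and the x axis of tray, either way round below 0.25 rad and linear speed of each of board, tin_a1, tin_a2, tin_a3, tin_b below 0.02 m/s and x of tin_a1 in the frame of tray between -0.03 and 0.03 m and (y of tin_a1 in the frame of tray between 0.038 and 0.082 m or y of tin_a1 in the frame of tray between -0.082 and -0.038 m) and (z of tin_a1 in the frame of tray between 0.002 and 0.013 m or z of tin_a1 in the frame of tray between 0.051 and 0.065 m) and angle between each of tin_a1, tin_a2, tin_a3, tin_b's own z axis and vertical below 0.1 rad and x of tin_a2 in the frame of tray between -0.03 and 0.03 m and (y of tin_a2 in the frame of tray between 0.038 and 0.082 m or y of tin_a2 in the frame of tray between -0.082 and -0.038 m) and (z of tin_a2 in the frame of tray between 0.002 and 0.013 m or z of tin_a2 in the frame of tray between 0.051 and 0.065 m) and x of tin_a3 in the frame of tray between -0.03 and 0.03 m and (y of tin_a3 in the frame of tray between 0.038 and 0.082 m or y of tin_a3 in the frame of tray between -0.082 and -0.038 m) and (z of tin_a3 in the frame of tray between 0.002 and 0.013 m or z of tin_a3 in the frame of tray between 0.051 and 0.065 m) and x of tin_b in the frame of tray between -0.03 and 0.03 m and (y of tin_b in the frame of tray between 0.038 and 0.082 m or y of tin_b in the frame of tray between -0.082 and -0.038 m) and (z of tin_b in the frame of tray between 0.002 and 0.013 m or z of tin_b in the frame of tray between 0.051 and 0.065 m) and contact force between the fingers and tin_a1 below 0.2 N and contact force between the fingers and tin_a2 below 0.2 N and contact force between the fingers and tin_a3 below 0.2 N and contact force between the fingers and tin_b below 0.2 N), for 0.3 s.
3. the held scanner's window faces the middle of the ticket from 60 to 150 mm and is kept still for 1.8 s (x of ticket in the frame of window between 0.06 and 0.15 m and y of ticket in the frame of window between -0.022 and 0.022 m and z of ticket in the frame of window between -0.022 and 0.022 m and angle between the x axis of window and the z axis of ticket, either way round below 0.35 rad and linear speed of scanner below 0.025 m/s and angular speed of scanner below 0.25 rad/s and contact force between the fingers and scanner above 1 N), for 1.8 s.
At the end, for the whole second after the job is handed in: Board level in the tray at one tin's height, within 25 mm of its middle; every tin level on tray floor or board, 38 to 82 mm to one side of the middle, within 30 mm of it lengthwise; board and tins square within 0.25 rad; scanner flat, upright, its origin on the mat; all at rest (z of board in the frame of tray between 0.045 and 0.057 m and x of board in the frame of tray between -0.03 and 0.03 m and y of board in the frame of tray between -0.025 and 0.025 m and angle between board's own z axis and vertical below 0.08 rad and angle between the x axis of each of board, tin_a1, tin_a2, tin_a3, tin_b and the x axis of tray, either way round below 0.25 rad and linear speed of each of board, tin_a1, tin_a2, tin_a3, tin_b, scanner below 0.02 m/s and x of tin_a1 in the frame of tray between -0.03 and 0.03 m and (y of tin_a1 in the frame of tray between 0.038 and 0.082 m or y of tin_a1 in the frame of tray between -0.082 and -0.038 m) and (z of tin_a1 in the frame of tray between 0.002 and 0.013 m or z of tin_a1 in the frame of tray between 0.051 and 0.065 m) and angle between each of tin_a1, tin_a2, tin_a3, tin_b's own z axis and vertical below 0.1 rad and x of tin_a2 in the frame of tray between -0.03 and 0.03 m and (y of tin_a2 in the frame of tray between 0.038 and 0.082 m or y of tin_a2 in the frame of tray between -0.082 and -0.038 m) and (z of tin_a2 in the frame of tray between 0.002 and 0.013 m or z of tin_a2 in the frame of tray between 0.051 and 0.065 m) and x of tin_a3 in the frame of tray between -0.03 and 0.03 m and (y of tin_a3 in the frame of tray between 0.038 and 0.082 m or y of tin_a3 in the frame of tray between -0.082 and -0.038 m) and (z of tin_a3 in the frame of tray between 0.002 and 0.013 m or z of tin_a3 in the frame of tray between 0.051 and 0.065 m) and x of tin_b in the frame of tray between -0.03 and 0.03 m and (y of tin_b in the frame of tray between 0.038 and 0.082 m or y of tin_b in the frame of tray between -0.082 and -0.038 m) and (z of tin_b in the frame of tray between 0.002 and 0.013 m or z of tin_b in the frame of tray between 0.051 and 0.065 m) and x of scanner in the frame of mat between -0.07 and 0.07 m and y of scanner in the frame of mat between -0.045 and 0.045 m and z of scanner in the frame of mat below 0.01 m and angle between scanner's own z axis and vertical below 0.12 rad); the robot touches nothing.
It fails at once if another of the goods on the counter is shifted by more than 50 mm or tipped over (distance of any of oil_bottle, cup, milk_can, jar from where it was at the start of the episode above 0.05 m or angle between any of oil_bottle, cup, milk_can, jar's own z axis and vertical above 0.5 rad).
Of tin_a3, tin_b only 1 to 2 are there at a start; the rules pass over those that are not, and their reading is None.
At some moment in a run one of scanner, tin_b may be knocked a few centimetres aside while the robot is not near it.
Once in a run the grip may slacken for a moment while it holds something.
It also fails if it takes over 192 s, if anything falls off the work surface, if the arm or the gripper's body presses on something with over 40 N, if the wrist force passes 120 N, or if a joint passes its speed limit or range.

### The arm

A 6-joint arm with a two-finger parallel gripper is mounted at the origin on the work surface. World frame = base frame: x ahead of the robot, y to its left, z up, the work surface at z = 0. Lengths are in m, angles in rad, forces in N, time in s.
With the tool pointing down it reaches from about 0.3 to 0.85 m from the base axis. Payload 4.2 kg.
Tool frame: the origin (TCP) lies at the very end of the fingers, on their centre line; the grasp point (between the pads) lies 19 mm behind it; z points along the fingers, y is the line along which they close (so a half turn about z gives the same grasp; the last joint's range is limited). The gripper opens to 91 mm and grips with 3 to 60 N. Pads are 32 mm wide; open, the fingers measure 118 mm over their backs; the gripper's body (76 mm by 178 mm) begins 60 mm behind the grasp point.
Start: joints at [-0.02, 0.32, 1.565, -0, 1.257, -0.02], TCP at [0.575, 0, 0.214] pointing down, gripper open.
Joint ranges: [-3.11, 3.11], [-0.84, 2.01], [0.21, 2.61], [-1.34, 4.49], [0.05, 2.63], [-2.56, 2.56]. Speed limits (rad/s): [2.57, 2.57, 3.14, 3.14, 3.14, 3.14].

### API

Orientations are given as a rotation vector (axis times angle).
In Python, from plant import ctrl gives the robot as it stands. The module is installed in compiled form; this text tells all that it offers.
- The arm moves only by the tool apply_moves, never from a script. Its argument "targets" is a list of rows, each a list of 6 numbers: the shift along the tool's x, y, z each as a share of 100 mm, from -1 to 1, then the turn, a rotation vector about the tool's x, y, z each as a share of 180 degrees, from -1 to 1. A call has exactly 8 rows; each row shifts and turns the commanded pose from where the row before left it, along the tool's axes as they then stand; what a row does not reach is not made up. A row lasts 1/10 s, in which the tool goes at most 50 mm and 8.59 degrees, less where a joint would pass 70% of its speed; a pose out of reach is approached as far as the arm can. A call with a number of a shift or a turn outside -1 to 1 is refused whole. A call with a gripper value outside its range is refused whole. "hand" is the opening, from -1 (shut) to 1 (fully open), set as the call begins (left out, the last holds). The fingers move at their own pace and stop on an object; the grip force is fixed at half the most. Time passes only in rows, so rows that do not move let the fingers close, or fill a call up. It gives the time, the measured TCP pose, the force, the opening and the grip force at its end, in the units of the state.
- ctrl.read_state(): the state, without advancing time (a new reading comes with each control period).
- ctrl.capture(name): name is "scene" or "side" or "wrist"; returns a dict with "color" (400x640x3 uint8, red, green, blue), "mtx" (3x3 intrinsics, pixels), "pose" (4x4, takes a point from camera to world coordinates). Camera axes: x right, y down, z forward; pixel columns grow to the right and rows downward; lengths in m; the calibration is good to about 2 mm. A picture is of the moment at which its call begins. There is no depth.
- ctrl.sign_off(): hands the job in; it is judged then, once.
The state is a dict: "time_s": time; "joint_positions": joint angles; "qd": joint speeds; "tau": joint torques, N m; "eef_pos": TCP position; "tcp_rot": TCP orientation; "force": force on the tool from outside, world axes, zero at the start; "wrist_torque": the same for the moment, N m; "finger_gap": opening from 0.0 (shut) to 1.0 (fully open); "grasp_force": force on a finger pad.
Only numpy, scipy, OpenCV 4.12 (cv2) and the standard library are available. Lean on these libraries where they do the work, as an engineer would, in place of code of your own. Each camera call takes 0.05 s, during which the arm holds its last target. There are 200 camera calls.

## Working session

There is one attempt and no reset: what is moved stays moved. The work goes in short steps, Python scripts to look and compute and a tool call to move; the robot and the scene stay as the last step left them, time stands still between calls to the robot, and variables do not carry over. Pictures are saved under pics/ and viewed, at most 14 in all, crops included, and the job is handed in when it is done.

Besides the shell and the picture viewer there is one more tool, called as a command line: name --pt "numbers of a row" for each row, then --argument value for the rest. apply_moves: Moves the arm, as the interface text tells. Its arguments: {"type":"object","properties":{"targets":{"type":"array"},"hand":{"type":"number"}},"required":["targets"]}

```bash
mkdir -p pics; ls
cat > h.py <<'E'
import numpy as np, cv2
from plant import ctrl
from scipy.spatial.transform import Rotation as R
def cap(n,f):
    c=ctrl.capture(n); cv2.imwrite('pics/'+f+'.png',c['color'][:,:,::-1]); np.savez('pics/'+f+'.npz',**c); return c
def load(f): return np.load('pics/'+f+'.npz')
def px(c,uv,z):
    "pixel -> world point on plane z"
    r=c['pose'][:3,:3]@np.linalg.inv(c['mtx'])@np.array([uv[0],uv[1],1.]); o=c['pose'][:3,3]
    return o+r*(z-o[2])/r[2]
def proj(c,p):
    T=np.linalg.inv(c['pose']); q=c['mtx']@(T[:3,:3]@np.array(p,float)+T[:3,3]); return q[:2]/q[2]
def tri(obs):
    "obs: list of (c,uv)"
    A=np.zeros((3,3));b=np.zeros(3)
    for c,uv in obs:
        d=c['pose'][:3,:3]@np.linalg.inv(c['mtx'])@np.array([uv[0],uv[1],1.]);d/=np.linalg.norm(d)
        M=np.eye(3)-np.outer(d,d);A+=M;b+=M@c['pose'][:3,3]
    return np.linalg.solve(A,b)
E
python3 - <<'E'
from h import *
for n in('scene','side','wrist'):
    c=cap(n,n+'0'); print(n,c['mtx'].tolist(),c['pose'].round(3).tolist())
s=ctrl.read_state();print(s)
a=cv2.imread('pics/scene0.png');cv2.imwrite('pics/scene0b.png',cv2.resize(a,(800,500),interpolation=cv2.INTER_CUBIC))
E
```

```text
pics
scene [[456.0500338949948, 0.0, 315.0496743581857], [0.0, 456.0500338949948, 205.00811223989547], [0.0, 0.0, 1.0]] [[-0.889, 0.245, -0.386, 0.997], [0.457, 0.499, -0.736, 0.971], [0.012, -0.831, -0.556, 0.817], [0.0, 0.0, 0.0, 1.0]]
side [[385.0574542045045, 0.0, 327.9372113415247], [0.0, 385.0574542045045, 203.04630804100827], [0.0, 0.0, 1.0]] [[0.914, -0.281, 0.294, 0.156], [-0.406, -0.59, 0.698, -0.758], [-0.022, -0.757, -0.653, 0.822], [0.0, 0.0, 0.0, 1.0]]
wrist [[325.70204626920116, 0.0, 316.0534205005065], [0.0, 325.70204626920116, 197.4327002745827], [0.0, 0.0, 1.0]] [[1.0, 0.001, -0.002, 0.574], [0.001, -0.957, -0.291, 0.083], [-0.002, 0.291, -0.957, 0.385], [0.0, 0.0, 0.0, 1.0]]
{'time_s': 0.15, 'joint_positions': array([-2.00076650e-02,  3.20167746e-01,  1.56535906e+00, -2.59708928e-06,
        1.25739737e+00, -2.00040029e-02]), 'qd': array([-0.00160136, -0.00061093, -0.0032855 ,  0.00083963,  0.00225336,
        0.00072504]), 'tau': array([-5.72294630e-04, -4.12774551e+01, -2.32154489e+01,  7.26667210e-02,
        4.33494255e-02, -9.00343002e-05]), 'eef_pos': array([5.74638823e-01, 2.75728073e-06, 2.13315806e-01]), 'tcp_rot': array([-2.22076667e+00, -2.22076032e+00,  1.45142907e-03]), 'force': array([-0.32603158,  0.00271709, -0.91684212]), 'wrist_torque': array([-0.04212751, -0.04093552, -0.03422662]), 'grasp_force': 0.0, 'finger_gap': 0.9962479917391383}
```

View pics/scene0b.png

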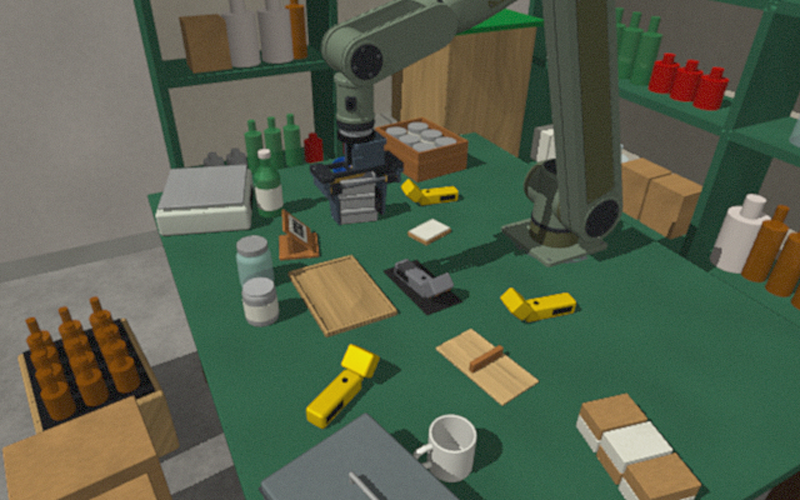

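View pics/side0.png

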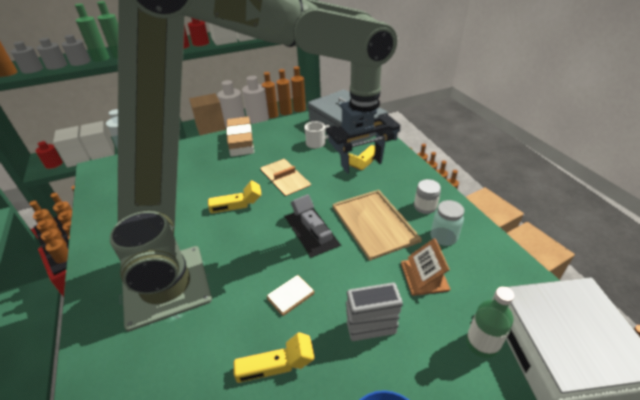

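Scene view (800 px wide): a pile of steel tins at (358,197), the tray at (343,293), the board with its rib at (487,363), the grey scanner on its mat at (423,283) and the ticket stand at (298,237). The side view shows three tin layers at (373,312), and no lone tin so far. I'll enlarge crops to measure.

Run:
```python
import cv2
a=cv2.imread('pics/side0.png')[130:360,180:480]; cv2.imwrite('pics/sc.png',cv2.resize(a,None,fx=2.6,fy=2.6,interpolation=cv2.INTER_CUBIC))
a=cv2.imread('pics/scene0.png')[120:330,180:440]; cv2.imwrite('pics/cc.png',cv2.resize(a,None,fx=2.8,fy=2.8,interpolation=cv2.INTER_CUBIC))
```

```text
(no output)
```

View pics/sc.png

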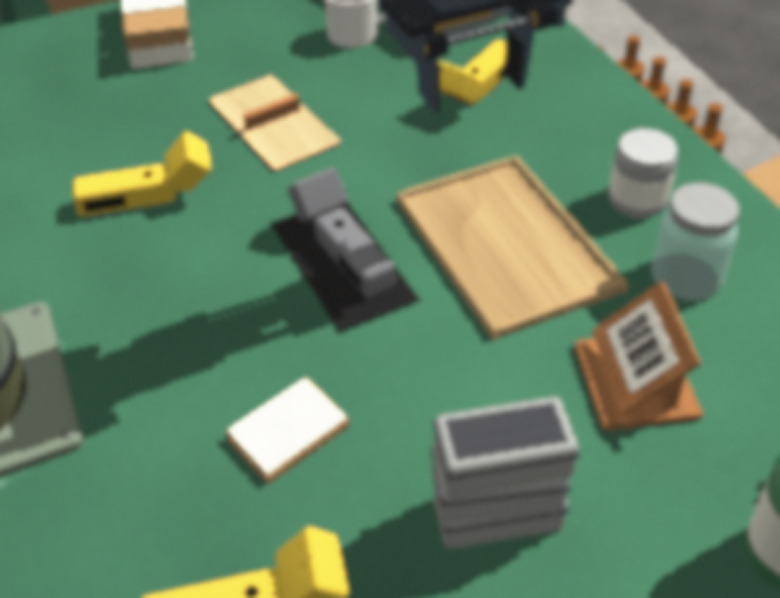

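View pics/cc.png

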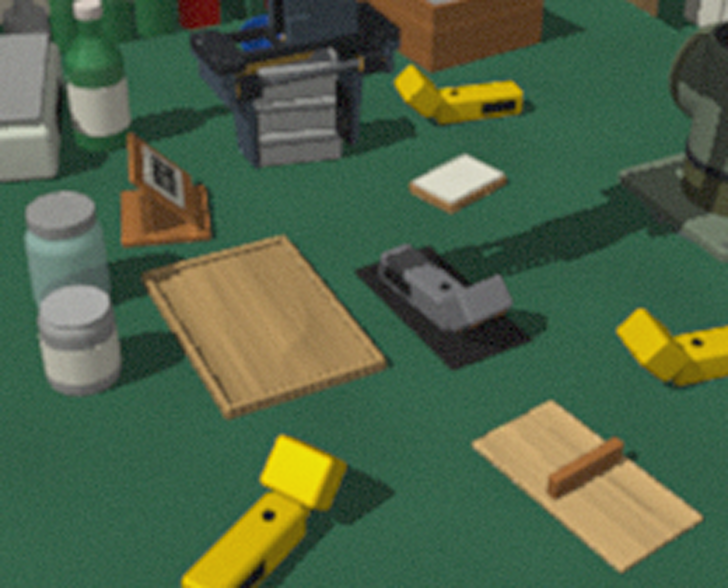

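View pics/wrist0.png

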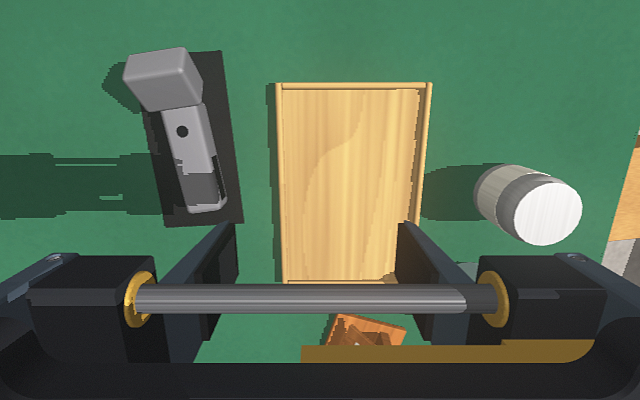

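```bash
cat > m.py <<'E'
from h import *
S,C,W=load('side0'),load('scene0'),load('wrist0')
s=lambda u,v:(180+u/2.6,130+v/2.6)
q=lambda u,v:(180+u/2.8,120+v/2.8)
def rep(n,c,pts,z):
    P=np.array([px(c,p,z)[:2] for p in pts]); print(n,P.round(3).tolist(),'ctr',P.mean(0).round(4),'edges',[(np.linalg.norm(d).round(3),np.degrees(np.arctan2(d[1],d[0])).round(1)) for d in np.roll(P,-1,0)-P])
rep('tray s',S,[s(398,195),s(517,157),s(627,287),s(492,335)],.014)
rep('tray c',C,[q(145,272),q(287,237),q(386,362),q(230,413)],.014)
rep('tray w',W,[(276,84),(432,84),(430,283),(283,283)],.014)
rep('board s',S,[s(208,100),s(272,75),s(341,141),s(275,169)],.006)
rep('board c',C,[q(472,443),q(550,402),q(702,517),q(622,570)],.006)
rep('rib c',C,[q(548,480),q(620,442)],.030)
for z in(.088,.132): rep('pile s %.3f'%z,S,[s(437,418),s(560,398),s(577,450),s(448,472)],z)
rep('pile c bottom',C,[q(258,165),q(341,157)],0)
rep('pile s bottom',S,[s(450,545),s(563,525)],0)
rep('mat s',S,[s(272,228),s(325,195),s(417,297),s(342,329)],.003)
rep('mat c',C,[q(357,270),q(428,247),q(530,337),q(455,366)],.003)
print('ticket',tri([(S,s(645,347)),(C,q(163,174))]))
rep('scan w handle edges tail',W,[(193,211),(227,207)],.036)
rep('jar s',S,[s(647,140)],.085);rep('jar2',S,[s(705,205)],.11)
E
python3 m.py
```

```text
tray s [[0.531, 0.091], [0.699, 0.093], [0.695, -0.158], [0.527, -0.156]] ctr [ 0.6132 -0.0326] edges [(np.float64(0.168), np.float64(0.7)), (np.float64(0.251), np.float64(-91.0)), (np.float64(0.168), np.float64(179.4)), (np.float64(0.247), np.float64(89.1))]
tray c [[0.696, -0.145], [0.531, -0.14], [0.533, 0.107], [0.698, 0.108]] ctr [ 0.6145 -0.0176] edges [(np.float64(0.166), np.float64(178.2)), (np.float64(0.247), np.float64(89.5)), (np.float64(0.166), np.float64(0.6)), (np.float64(0.254), np.float64(-90.5))]
tray w [[0.53, 0.098], [0.698, 0.098], [0.721, -0.145], [0.531, -0.145]] ctr [ 0.6198 -0.0237] edges [(np.float64(0.168), np.float64(0.0)), (np.float64(0.244), np.float64(-84.7)), (np.float64(0.19), np.float64(-179.9)), (np.float64(0.243), np.float64(90.1))]
board s [[0.378, 0.399], [0.48, 0.418], [0.512, 0.231], [0.413, 0.213]] ctr [0.4457 0.3153] edges [(np.float64(0.104), np.float64(10.9)), (np.float64(0.19), np.float64(-80.3)), (np.float64(0.1), np.float64(-169.9)), (np.float64(0.188), np.float64(100.7))]
board c [[0.511, 0.237], [0.415, 0.222], [0.38, 0.406], [0.478, 0.
[... 1395 characters left out ...]
at64(-175.0)), (np.float64(0.185), np.float64(95.0))]
mat c [[0.481, -0.061], [0.389, -0.066], [0.375, 0.125], [0.468, 0.131]] ctr [0.4281 0.0321] edges [(np.float64(0.093), np.float64(-176.9)), (np.float64(0.191), np.float64(94.2)), (np.float64(0.093), np.float64(3.8)), (np.float64(0.193), np.float64(-85.9))]
ticket [ 0.63294517 -0.26504354  0.05743737]
scan w handle edges tail [[0.434, -0.039], [0.473, -0.034]] ctr [ 0.4534 -0.0368] edges [(np.float64(0.039), np.float64(7.1)), (np.float64(0.039), np.float64(-172.9))]
jar s [[0.806, -0.02]] ctr [ 0.8061 -0.0201] edges [(np.float64(0.0), np.float64(0.0))]
jar2 [[0.774, -0.164]] ctr [ 0.7736 -0.1642] edges [(np.float64(0.0), np.float64(0.0))]
```

The side crop shows a three-high pile at (505,470), and the wrist view shows the tray and the scanner lying level with its head towards +y. The estimates put the tray at about (0.614,-0.025), the board at (0.446,0.319) yawed 10°, and the pile at (0.435,-0.335) yawed -14°. Next I'll move over the pile for a close view.

apply_moves --pt "-0.375 -0.17 -0.11 0 0 0" --pt "-0.375 -0.17 -0.11 0 0 0" --pt "-0.375 -0.17 -0.11 0 0 0" --pt "-0.375 -0.17 -0.11 0 0 0" --pt "-0.375 -0.17 -0.11 0 0 0" --pt "-0.375 -0.17 -0.11 0 0 0" --pt "-0.375 -0.17 -0.11 0 0 0" --pt "-0.375 -0.17 -0.11 0 0 0" --hand 1

```text
time_s: 0.95
eef_pos: [0.4379, -0.3013, 0.3022]
tcp_rot: [-2.221, -2.221, -0.0]
force: [0.5, -0.9, 1.2]
finger_gap: 1.003
grasp_force: 0.0
```

apply_moves --pt "0 0 0 0 0 0.0475" --pt "0 0 0 0 0 0.0475" --pt "0 0 0 0 0 0.0475" --pt "0 0 0 0 0 0.0475" --pt "0 0 0 0 0 0.0475" --pt "0 0 0 0 0 0.0475" --pt "0 0 0 0 0 0.0475" --pt "0 0 0 0 0 0.0475"

```text
time_s: 1.75
eef_pos: [0.4389, -0.2999, 0.3016]
tcp_rot: [-3.087, -0.579, 0.001]
force: [-0.6, -0.5, 1.0]
finger_gap: 1.001
grasp_force: 0.0
```

apply_moves --pt "0 0 0 0 0 0.04" --pt "0 0 0 0 0 0.04" --pt "0 0 0 0 0 0.04" --pt "0 0 0 0 0 0.04" --pt "0 0 0 0 0 0.038" --pt "0 0 0 0 0 0" --pt "0 0 0 0 0 0" --pt "0 0 0 0 0 0"

```text
time_s: 2.55
eef_pos: [0.4389, -0.3, 0.3018]
tcp_rot: [-3.118, 0.381, 0.0]
force: [0.1, 0.6, -0.2]
finger_gap: 1.005
grasp_force: 0.0
```

Run:
```python
from h import *
cap('wrist','w1');cap('side','s1');cap('scene','c1')
s=ctrl.read_state();print(s['eef_pos'],s['joint_positions'],s['time_s']);print(R.from_rotvec(s['tcp_rot']).as_matrix().round(3))
```

```text
[ 0.43899955 -0.2999828   0.30195088] [-6.21130117e-01  2.07436632e-01  1.50008094e+00  7.63568490e-05
  1.43400459e+00  1.19394037e+00] 2.7
[[ 0.97  -0.242  0.   ]
 [-0.242 -0.97   0.   ]
 [ 0.    -0.    -1.   ]]
```

View pics/w1.png

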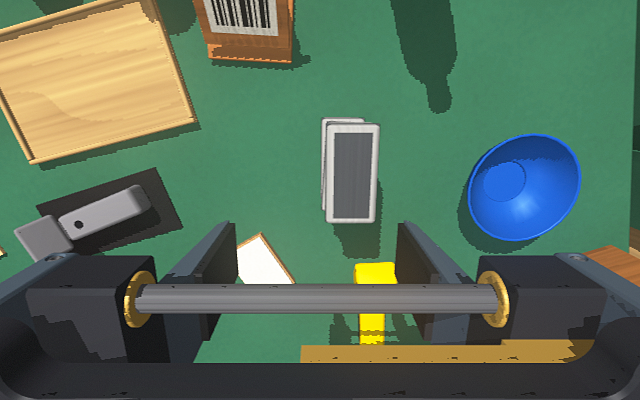

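The wrist view shows the pile lid with corners at about (330,122), (380,125), (374,223) and (327,220). A lower tin peeks out at (322,118), and the tray, stand and scanner are also visible.

```bash
cat >> m.py <<'E'
print('----')
W=load('w1');C1=load('c1');S1=load('s1')
for z in(.088,.11,.132): rep('lid %.3f'%z,W,[(330,122),(380,125),(374,223),(327,220)],z)
rep('2nd corner .088',W,[(322,118),(363,119)],.088)
rep('ticket stand front',W,[(207,57),(292,62)],.01)
rep('tray',W,[(198,127),(30,165)],.014)
rep('tray near-left edge',W,[(198,127),(155,0)],.014)
rep('ticket low edge',W,[(213,37),(278,37)],.037)
rep('ticket low edge',W,[(213,37),(278,37)],.037)
rep('ticket foot',W,[(290,62),(294,0)],.01)
rep('mat',W,[(153,169),(183,228)],.003)
E
python3 m.py | sed -n '/----/,$p'
python3 -c "
import cv2
a=cv2.imread('pics/c1.png')[60:260,150:450];b=cv2.imread('pics/s1.png')[220:400,180:480]
import numpy as np
cv2.imwrite('pics/cs1.png',cv2.resize(np.vstack([a,b]),None,fx=1.57,fy=1.57,interpolation=cv2.INTER_CUBIC))"
```

```text
----
lid 0.088 [[0.489, -0.329], [0.472, -0.384], [0.354, -0.355], [0.372, -0.298]] ctr [ 0.4219 -0.3415] edges [(np.float64(0.058), np.float64(-107.3)), (np.float64(0.122), np.float64(165.8)), (np.float64(0.06), np.float64(72.2)), (np.float64(0.121), np.float64(-15.0))]
lid 0.110 [[0.491, -0.328], [0.475, -0.381], [0.363, -0.353], [0.381, -0.299]] ctr [ 0.4274 -0.3402] edges [(np.float64(0.055), np.float64(-107.3)), (np.float64(0.115), np.float64(165.8)), (np.float64(0.056), np.float64(72.2)), (np.float64(0.114), np.float64(-15.0))]
lid 0.132 [[0.492, -0.328], [0.477, -0.377], [0.373, -0.351], [0.389, -0.3]] ctr [ 0.4329 -0.3389] edges [(np.float64(0.051), np.float64(-107.3)), (np.float64(0.108), np.float64(165.8)), (np.float64(0.053), np.float64(72.2)), (np.float64(0.107), np.float64(-15.0))]
2nd corner .088 [[0.496, -0.321], [0.483, -0.367]] ctr [ 0.4895 -0.3439] edges [(np.float64(0.047), np.float64(-105.3)), (np.float64(0.047), np.float64(74.7))]
ticket stand front [[0.603, -0.193], [0.57, -0.3]] ctr [ 0.5869 -0.2466] edges [(np.float64(0.112), np.float64(-107.0)), (np.float64(0
[... 255 characters left out ...]
[(np.float64(0.159), np.float64(-0.4)), (np.float64(0.159), np.float64(179.6))]
ticket low edge [[0.618, -0.215], [0.599, -0.292]] ctr [ 0.6083 -0.2535] edges [(np.float64(0.079), np.float64(-103.9)), (np.float64(0.079), np.float64(76.1))]
ticket low edge [[0.618, -0.215], [0.599, -0.292]] ctr [ 0.6083 -0.2535] edges [(np.float64(0.079), np.float64(-103.9)), (np.float64(0.079), np.float64(76.1))]
ticket foot [[0.571, -0.297], [0.64, -0.321]] ctr [ 0.6054 -0.3093] edges [(np.float64(0.073), np.float64(-19.2)), (np.float64(0.073), np.float64(160.8))]
mat [[0.48, -0.063], [0.381, -0.073]] ctr [ 0.4303 -0.0682] edges [(np.float64(0.099), np.float64(-174.4)), (np.float64(0.099), np.float64(5.6))]
```

View pics/cs1.png

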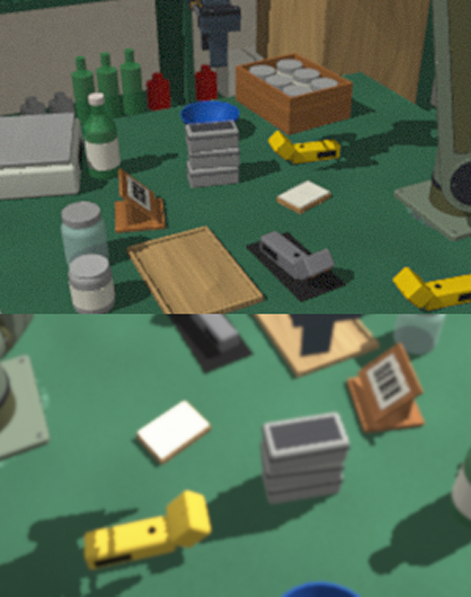

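The scene crop confirms three tins at (213,155) and no lone one. Now I'll grasp the top tin.

apply_moves --pt "0.036 0.39 0 0 0 0.003" --pt "0 0 0.4 0 0 0" --pt "0 0 0.4 0 0 0" --pt "0 0 0.4 0 0 0" --pt "0 0 0.4 0 0 0" --pt "0 0 0.25 0 0 0" --pt "0 0 0.15 0 0 0" --pt "0 0 0 0 0 0" --hand 1

```text
time_s: 3.5
eef_pos: [0.4317, -0.3376, 0.0996]
tcp_rot: [-3.113, 0.398, 0.007]
force: [-0.2, -0.5, -0.1]
finger_gap: 0.999
grasp_force: 0.0
```

apply_moves --pt "0 0 0 0 0 0" --pt "0 0 0 0 0 0" --pt "0 0 0 0 0 0" --pt "0 0 0 0 0 0" --pt "0 0 0 0 0 0" --pt "0 0 0 0 0 0" --pt "0 0 0 0 0 0" --pt "0 0 0 0 0 0" --hand -1

```text
time_s: 4.3
eef_pos: [0.4333, -0.3388, 0.1026]
tcp_rot: [3.116, -0.399, 0.002]
force: [-0.7, 1.7, 6.5]
finger_gap: 0.609
grasp_force: 29.9
```

```bash
cat >> h.py <<'E'
def go(x,y,z,psi):
    "psi deg: world yaw of tool from start; prints shift (tool axes now), turn about tool z"
    s=ctrl.read_state(); M=R.from_rotvec(s['tcp_rot']).as_matrix()
    d=M.T@(np.array([x,y,z])-s['eef_pos'])*10
    p=np.degrees(np.arctan2(M[1,1],M[0,1])); dp=(psi-p+180)%360-180
    print('at',s['eef_pos'].round(4),'psi',p.round(1),'shift',d.round(2),'|',np.linalg.norm(d).round(2),'turn z',round(-dp/180,4),'gap',s['finger_gap'],s['grasp_force'],'F',s['force'].round(1),'t',s['time_s'])
    print('  tool axes x',M[:,0].round(3),'z',M[:,2].round(3))
E
python3 -c "
from h import *
go(.433,-.339,.22,-104)"
```

```text
at [ 0.4333 -0.3388  0.1026] psi -104.6 shift [-0.    0.   -1.17] | 1.17 turn z -0.0032 gap 0.6094530825240922 29.911926984786987 F [-0.7  1.7  6.5] t 4.3
  tool axes x [ 0.968 -0.252  0.001] z [ 0.001 -0.001 -1.   ]
```

apply_moves --pt "0 0 -0.4 0 0 0" --pt "0 0 -0.4 0 0 0" --pt "0 0 -0.4 0 0 0" --pt "0.08 -0.407 0 0 0 0" --pt "0.08 -0.407 0 0 0 0" --pt "0.08 -0.407 0 0 0 0" --pt "0.08 -0.407 0 0 0 0" --pt "0.08 -0.407 0 0 0 0"

```text
time_s: 5.1
eef_pos: [0.5229, -0.1503, 0.2209]
tcp_rot: [-3.116, 0.399, 0.003]
force: [0.4, -0.4, -3.3]
finger_gap: 0.61
grasp_force: 29.9
```

apply_moves --pt "0.08 -0.407 0 0 0 0" --pt "0.08 -0.407 0 0 0 0" --pt "0.08 -0.407 0 0 0 0" --pt "0.08 -0.407 0 0 0 0" --pt "0.08 -0.407 0 0 0 0" --pt "0 0 0 0 0 -0.027" --pt "0 0 0 0 0 -0.027" --pt "0 0 0 0 0 -0.027"

```text
time_s: 5.9
eef_pos: [0.6124, 0.0355, 0.2203]
tcp_rot: [3.141, 0.007, -0.004]
force: [-0.1, -0.1, -1.7]
finger_gap: 0.616
grasp_force: 29.9
```

Run:
```python
from h import *
go(.613,.035,.0225,-90)
cap('wrist','w2')
```

```text
at [0.6124 0.0355 0.2203] psi -89.7 shift [0.01 0.   1.98] | 1.98 turn z 0.0015 gap 0.6156590239162455 29.91109997034073 F [-0.1 -0.1 -1.7] t 5.9
  tool axes x [ 1.     0.005 -0.003] z [-0.003 -0.001 -1.   ]
```

View pics/w2.png

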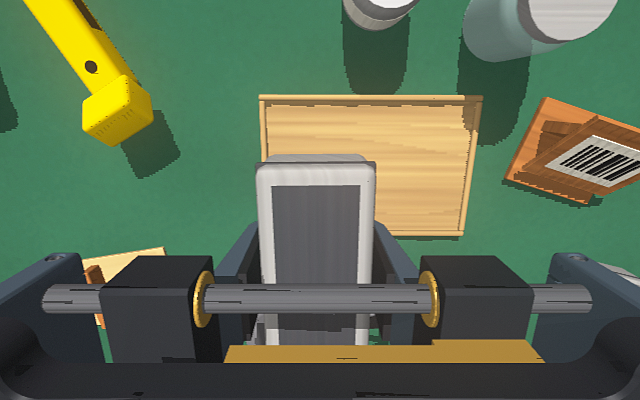

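The tin is held squarely. The tray rim corners are at (259,96), (482,96) and (463,237), and the stand is at right with the ticket at (600,160).

```bash
cat >> m.py <<'E'
print('=====')
W=load('w2')
rep('tray',W,[(259,96),(482,96),(463,237)],.014)
rep('tin top',W,[(258,165),(375,165),(371,315),(264,315)],.051+.155)
E
python3 m.py | sed -n '/=====/,$p'
```

```text
=====
tray [[0.696, 0.099], [0.697, -0.148], [0.528, -0.15]] ctr [ 0.6402 -0.0662] edges [(np.float64(0.247), np.float64(-89.7)), (np.float64(0.17), np.float64(-179.2)), (np.float64(0.301), np.float64(56.0))]
tin top [[0.657, 0.07], [0.658, 0.002], [0.556, -0.001], [0.555, 0.07]] ctr [0.6064 0.0352] edges [(np.float64(0.068), np.float64(-89.7)), (np.float64(0.102), np.float64(-178.2)), (np.float64(0.072), np.float64(90.2)), (np.float64(0.102), np.float64(-0.4))]
```

apply_moves --pt "0.01 0 0.35 0 0 0.0015" --pt "0 0 0.35 0 0 0" --pt "0 0 0.35 0 0 0" --pt "0 0 0.35 0 0 0" --pt "0 0 0.3 0 0 0" --pt "0 0 0.16 0 0 0" --pt "0 0 0.08 0 0 0" --pt "0 0 0.03 0 0 0"

```text
time_s: 6.75
eef_pos: [0.6134, 0.0349, 0.0238]
tcp_rot: [3.141, -0.009, -0.003]
force: [0.8, -0.1, -2.1]
finger_gap: 0.612
grasp_force: 29.9
```

apply_moves --pt "0 0 0 0 0 0" --pt "0 0 0 0 0 0" --pt "0 0 0 0 0 0" --pt "0 0 0 0 0 0" --pt "0 0 0 0 0 0" --pt "0 0 0 0 0 0" --pt "0 0 0 0 0 0" --pt "0 0 0 0 0 0"

```text
time_s: 7.55
eef_pos: [0.614, 0.035, 0.025]
tcp_rot: [3.142, -0.007, 0.0]
force: [0.2, -0.1, -2.4]
finger_gap: 0.612
grasp_force: 29.9
```

```bash
python3 -c "
from h import *
go(.613,.035,.0225,-90)"
```

```text
at [0.614 0.035 0.025] psi -90.3 shift [-0.01  0.    0.02] | 0.03 turn z -0.0015 gap 0.6116497754887199 29.912654757499695 F [ 0.2 -0.1 -2.4] t 7.55
  tool axes x [ 1.    -0.005  0.   ] z [ 0. -0. -1.]
```

apply_moves --pt "0 0 0.01 0 0 0" --pt "0 0 0.01 0 0 0" --pt "0 0 0.01 0 0 0" --pt "0 0 0.005 0 0 0" --pt "0 0 0 0 0 0" --pt "0 0 0 0 0 0" --pt "0 0 0 0 0 0" --pt "0 0 0 0 0 0"

```text
time_s: 8.35
eef_pos: [0.6139, 0.035, 0.0216]
tcp_rot: [3.142, -0.007, 0.0]
force: [-1.2, 0.0, 0.8]
finger_gap: 0.613
grasp_force: 29.9
```

apply_moves --pt "0 0 0 0 0 0" --pt "0 0 0 0 0 0" --pt "0 0 0 0 0 0" --pt "0 0 -0.4 0 0 0" --pt "0 0 -0.4 0 0 0" --pt "0 0 -0.4 0 0 0" --pt "0 0 -0.4 0 0 0" --pt "0 0 -0.35 0 0 0" --hand 0.5

```text
time_s: 9.15
eef_pos: [0.6142, 0.035, 0.2189]
tcp_rot: [-3.141, 0.007, -0.003]
force: [0.8, 0.0, -0.2]
finger_gap: 0.751
grasp_force: 0.0
```

Run:
```python
from h import *
go(.44,-.30,.28,-104.6)
cap('wrist','w3')
```

```text
at [0.6142 0.035  0.2189] psi -90.3 shift [-1.73  3.36 -0.62] | 3.83 turn z 0.0796 gap 0.7514238752135215 0.0 F [ 0.8  0.  -0.2] t 9.15
  tool axes x [ 1.    -0.005  0.002] z [ 0.002  0.    -1.   ]
```

apply_moves --pt "-0.216 0.42 -0.1 0 0 0" --pt "-0.216 0.42 -0.1 0 0 0" --pt "-0.216 0.42 -0.1 0 0 0" --pt "-0.216 0.42 -0.1 0 0 0" --pt "-0.216 0.42 -0.1 0 0 0" --pt "-0.216 0.42 -0.1 0 0 0" --pt "-0.216 0.42 0 0 0 0" --pt "-0.216 0.42 0 0 0 0" --hand 1

```text
time_s: 10.0
eef_pos: [0.4386, -0.3018, 0.2769]
tcp_rot: [3.141, -0.007, 0.002]
force: [1.2, -0.4, -0.1]
finger_gap: 0.998
grasp_force: 0.0
```

apply_moves --pt "0 0 0 0 0 0.04" --pt "0 0 0 0 0 0.04" --pt "0 0 0 0 0 0" --pt "0 0 0 0 0 0" --pt "0 0 0 0 0 0" --pt "0 0 0 0 0 0" --pt "0 0 0 0 0 0" --pt "0 0 0 0 0 0"

```text
time_s: 10.8
eef_pos: [0.4397, -0.3, 0.2765]
tcp_rot: [3.116, -0.4, 0.0]
force: [0.3, -0.8, 0.1]
finger_gap: 0.996
grasp_force: 0.0
```

```bash
cat > lid.py <<'E'
from h import *
import sys
def lid(f,z,exp):
    c=load(f); g=c['color'].astype(int); u,v=proj(c,[*exp,z])
    sat=g.max(2)-g.min(2); m=((sat<25)).astype(np.uint8)*255   # grey pixels
    n,l,st,ce=cv2.connectedComponentsWithStats(cv2.morphologyEx(m,cv2.MORPH_OPEN,np.ones((5,5))))
    k=l[int(v),int(u)]; print('exp px',u,v,'area',st[k])
    cs,_=cv2.findContours((l==k).astype(np.uint8),cv2.RETR_EXTERNAL,cv2.CHAIN_APPROX_NONE)
    P=np.array([px(c,p[0],z)[:2] for p in cs[0]],np.float32)
    r=cv2.minAreaRect(P); print('rect',r)
if __name__=='__main__': lid(sys.argv[1],float(sys.argv[2]),(float(sys.argv[3]),float(sys.argv[4])))
E
python3 - <<'E'
from lid import *
cap('wrist','w4'); go(.435,-.335,.058,-104.6)
lid('w1',.132,(.433,-.339)); lid('w4',.088,(.435,-.335))
E
```

```text
at [ 0.4396 -0.3     0.2764] psi -104.6 shift [0.04 0.35 2.18] | 2.21 turn z -0.0002 gap 0.9990113149660825 0.0 F [-1.   0.8  0.1] t 10.85
  tool axes x [ 0.968 -0.253  0.   ] z [ 0.  0. -1.]
exp px 352.7377639669476 174.5865891350532 area [ 321  117   59  107 5933]
rect ((0.4360661804676056, -0.3358634412288666), (0.06050080060958862, 0.11583179980516434), 76.34174346923828)
exp px 347.1483145717232 170.31851612440155 area [ 321  118   57  102 5317]
rect ((0.4341111183166504, -0.3359708786010742), (0.06121417135000229, 0.11595076322555542), 75.66098022460938)
```

View pics/w4.png

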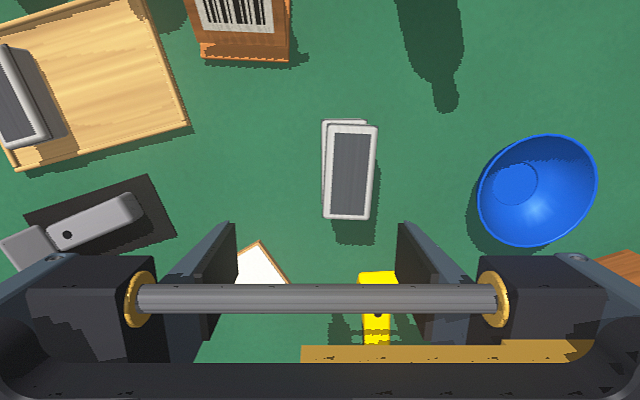

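The top tin is now the middle one, with lid corners at (329,123), (379,127), (371,220) and (325,216). The one below peeks out at upper left, and the first tin sits in the tray.

```bash
cat >> m.py <<'E'
print('=====2')
W=load('w4')
rep('tin2 top',W,[(329,123),(379,127),(371,220),(325,216)],.088)
rep('tin1 corner',W,[(322,119)],.044)
E
python3 m.py | sed -n '/=====2/,$p'
```

```text
=====2
tin2 top [[0.491, -0.328], [0.473, -0.379], [0.37, -0.349], [0.388, -0.298]] ctr [ 0.4304 -0.3383] edges [(np.float64(0.054), np.float64(-109.1)), (np.float64(0.108), np.float64(163.6)), (np.float64(0.055), np.float64(70.1)), (np.float64(0.107), np.float64(-16.5))]
tin1 corner [[0.494, -0.322]] ctr [ 0.494  -0.3216] edges [(np.float64(0.0), np.float64(0.0))]
```

apply_moves --pt "0.013 0.39 0 0 0 0.014" --pt "0 0 0.42 0 0 0" --pt "0 0 0.42 0 0 0" --pt "0 0 0.42 0 0 0" --pt "0 0 0.42 0 0 0" --pt "0 0 0.32 0 0 0" --pt "0 0 0.15 0 0 0" --pt "0 0 0.03 0 0 0" --hand 1

```text
time_s: 11.65
eef_pos: [0.4298, -0.3372, 0.0563]
tcp_rot: [-3.104, 0.469, 0.006]
force: [0.3, -0.4, -0.3]
finger_gap: 0.996
grasp_force: 0.0
```

apply_moves --pt "0 0 0 0 0 0" --pt "0 0 0 0 0 0" --pt "0 0 0 0 0 0" --pt "0 0 0 0 0 0" --pt "0 0 0 0 0 0" --pt "0 0 0 0 0 0" --pt "0 0 0 0 0 0" --pt "0 0 0 0 0 0" --hand -1

```text
time_s: 12.45
eef_pos: [0.4313, -0.3382, 0.0592]
tcp_rot: [3.106, -0.47, 0.002]
force: [-0.5, 1.5, 5.7]
finger_gap: 0.613
grasp_force: 30.0
```

apply_moves --pt "0 0 -0.4 0 0 0" --pt "0 0 -0.4 0 0 0" --pt "0 0 -0.4 0 0 0" --pt "0 0 -0.4 0 0 0" --pt "0.125 -0.369 0 0 0 0" --pt "0.125 -0.369 0 0 0 0" --pt "0.125 -0.369 0 0 0 0" --pt "0.125 -0.369 0 0 0 0"

```text
time_s: 13.25
eef_pos: [0.5224, -0.2108, 0.2177]
tcp_rot: [3.106, -0.47, -0.002]
force: [2.0, -0.6, -3.0]
finger_gap: 0.615
grasp_force: 30.0
```

apply_moves --pt "0.125 -0.369 0 0 0 0" --pt "0.125 -0.369 0 0 0 0" --pt "0.125 -0.369 0 0 0 0" --pt "0.125 -0.369 0 0 0 0" --pt "0 0 0 0 0 -0.047" --pt "0 0 0 0 0 -0.047" --pt "0 0 0 0 0 0" --pt "0 0 0 0 0 0"

```text
time_s: 14.05
eef_pos: [0.6133, -0.0859, 0.2177]
tcp_rot: [3.142, -0.012, -0.002]
force: [0.1, -1.4, -2.8]
finger_gap: 0.61
grasp_force: 30.0
```

Run:
```python
from h import *
go(.613,-.085,.0216,-90); cap('wrist','w5')
```

```text
at [ 0.6133 -0.0859  0.2177] psi -90.5 shift [-0.   -0.01  1.96] | 1.96 turn z -0.0025 gap 0.6103488666844756 29.999455511569977 F [ 0.1 -1.4 -2.8] t 14.05
  tool axes x [ 1.    -0.008 -0.001] z [-0.001 -0.    -1.   ]
```

apply_moves --pt "0 -0.01 0.4 0 0 -0.0025" --pt "0 0 0.4 0 0 0" --pt "0 0 0.4 0 0 0" --pt "0 0 0.4 0 0 0" --pt "0 0 0.2 0 0 0" --pt "0 0 0.1 0 0 0" --pt "0 0 0.05 0 0 0" --pt "0 0 0 0 0 0"

```text
time_s: 14.9
eef_pos: [0.6142, -0.085, 0.0239]
tcp_rot: [3.141, 0.004, 0.002]
force: [0.6, -0.0, -2.4]
finger_gap: 0.615
grasp_force: 30.0
```

apply_moves --pt "0 0 0.01 0 0 0" --pt "0 0 0.01 0 0 0" --pt "0 0 0 0 0 0" --pt "0 0 0 0 0 0" --pt "0 0 0 0 0 0" --pt "0 0 0 0 0 0" --pt "0 0 0 0 0 0" --pt "0 0 0 0 0 0"

```text
time_s: 15.7
eef_pos: [0.6142, -0.0848, 0.0223]
tcp_rot: [3.141, 0.005, 0.002]
force: [-1.2, -0.6, 6.0]
finger_gap: 0.613
grasp_force: 30.0
```

apply_moves --pt "0 0 0 0 0 0" --pt "0 0 0 0 0 0" --pt "0 0 0 0 0 0" --pt "0 0 -0.45 0 0 0" --pt "0 0 -0.45 0 0 0" --pt "0 0 -0.45 0 0 0" --pt "0 0 -0.45 0 0 0" --pt "0 0 -0.4 0 0 0" --hand 0.5

```text
time_s: 16.5
eef_pos: [0.6137, -0.0847, 0.2438]
tcp_rot: [3.141, 0.005, 0.002]
force: [0.5, 0.8, -0.0]
finger_gap: 0.75
grasp_force: 0.0
```

apply_moves --pt "-0.168 -0.37 0 0 0 0" --pt "-0.168 -0.37 0 0 0 0" --pt "-0.168 -0.37 0 0 0 0" --pt "-0.168 -0.37 0 0 0 0" --pt "-0.168 -0.37 0 0 0 0" --pt "-0.168 -0.37 0 0 0 0" --pt "-0.168 -0.37 0 0 0 0" --pt "-0.168 -0.37 0 0 0 0" --hand 0.5

```text
time_s: 17.3
eef_pos: [0.4774, 0.2121, 0.2413]
tcp_rot: [3.142, 0.005, -0.0]
force: [0.6, 0.5, -0.0]
finger_gap: 0.75
grasp_force: 0.0
```

apply_moves --pt "-0.168 -0.37 0 0 0 -0.027" --pt "-0.168 -0.37 0 0 0 -0.027" --pt "0 0 0 0 0 0" --pt "0 0 0 0 0 0" --pt "0 0 0 0 0 0" --pt "0 0 0 0 0 0" --pt "0 0 0 0 0 0" --pt "0 0 0 0 0 0"

```text
time_s: 18.1
eef_pos: [0.4419, 0.2825, 0.2415]
tcp_rot: [3.13, 0.269, 0.0]
force: [0.6, -0.7, 0.0]
finger_gap: 0.75
grasp_force: 0.0
```

Run:
```python
from h import *
go(.446,.319,.020,-80); cap('wrist','w6'); cap('side','s6'); cap('scene','c6')
```

```text
at [0.4419 0.2825 0.2415] psi -80.2 shift [ 0.1  -0.35  2.21] | 2.24 turn z -0.001 gap 0.7495010833040386 0.0 F [ 0.6 -0.7  0. ] t 18.1
  tool axes x [0.985 0.17  0.   ] z [ 0. -0. -1.]
```

View pics/w6.png

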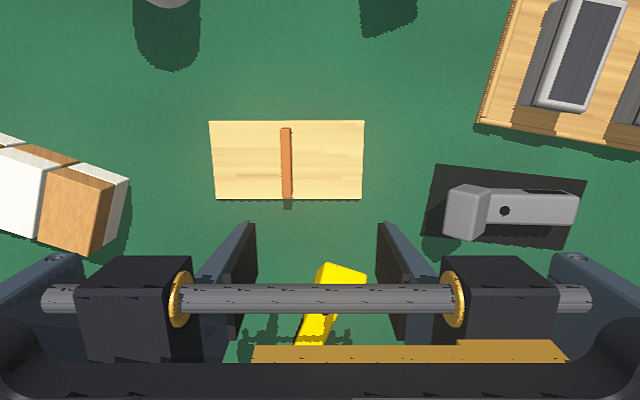

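The board corners are at (209,121), (364,121), (361,199) and (215,199), with the rib running from (286,128) to (287,197).

```bash
cat >> m.py <<'E'
print('=====3')
W=load('w6')
rep('board',W,[(209,121),(364,121),(361,199),(215,199)],.006)
rep('rib',W,[(285.5,128),(287,196)],.030)
E
python3 m.py | sed -n '/=====3/,$p'
```

```text
=====3
board [[0.474, 0.421], [0.507, 0.235], [0.409, 0.217], [0.376, 0.405]] ctr [0.4413 0.3195] edges [(np.float64(0.189), np.float64(-80.2)), (np.float64(0.099), np.float64(-170.0)), (np.float64(0.191), np.float64(99.8)), (np.float64(0.099), np.float64(8.9))]
rib [[0.484, 0.326], [0.404, 0.312]] ctr [0.4439 0.3191] edges [(np.float64(0.082), np.float64(-170.4)), (np.float64(0.082), np.float64(9.6))]
```

apply_moves --pt "0.073 -0.358 0 0 0 0" --pt "0 0 0.45 0 0 0" --pt "0 0 0.45 0 0 0" --pt "0 0 0.45 0 0 0" --pt "0 0 0.45 0 0 0" --pt "0 0 0.31 0 0 0" --pt "0 0 0.14 0 0 0" --pt "0 0 0.06 0 0 0" --hand 0

```text
time_s: 19.05
eef_pos: [0.4417, 0.319, 0.0086]
tcp_rot: [3.128, 0.271, -0.005]
force: [0.6, -0.3, -0.6]
finger_gap: 0.499
grasp_force: 0.0
```

apply_moves --pt "0 0 0 0 0 0" --pt "0 0 0 0 0 0" --pt "0 0 0 0 0 0" --pt "0 0 0 0 0 0" --pt "0 0 0 0 0 0" --pt "0 0 0 0 0 0" --pt "0 0 0 0 0 0" --pt "0 0 0 0 0 0" --hand -1

```text
time_s: 19.85
eef_pos: [0.4429, 0.3199, 0.0113]
tcp_rot: [-3.129, -0.271, -0.002]
force: [-1.0, -0.7, 5.7]
finger_gap: 0.126
grasp_force: 30.0
```

Run:
```python
from h import *
go(.613,-.025,.16,-90)
```

```text
at [0.4429 0.3199 0.0113] psi -80.1 shift [ 1.08  3.69 -1.49] | 4.12 turn z 0.055 gap 0.12643966284011443 30.001213252544403 F [-1.  -0.7  5.7] t 19.85
  tool axes x [0.985 0.172 0.001] z [ 0.001  0.001 -1.   ]
```

apply_moves --pt "0 0 -0.2 0 0 0" --pt "0 0 -0.45 0 0 0" --pt "0 0 -0.45 0 0 0" --pt "0 0 -0.4 0 0 0" --pt "0.12 0.41 0 0 0 0" --pt "0.12 0.41 0 0 0 0" --pt "0.12 0.41 0 0 0 0" --pt "0.12 0.41 0 0 0 0"

```text
time_s: 20.65
eef_pos: [0.518, 0.1649, 0.1601]
tcp_rot: [3.13, 0.272, -0.001]
force: [-0.1, 0.9, -2.1]
finger_gap: 0.13
grasp_force: 30.0
```

apply_moves --pt "0.12 0.41 0 0 0 0" --pt "0.12 0.41 0 0 0 0" --pt "0.12 0.41 0 0 0 0" --pt "0.12 0.41 0 0 0 0" --pt "0.12 0.41 0 0 0 0" --pt "0 0 0 0 0 0.0275" --pt "0 0 0 0 0 0.0275" --pt "0 0 0 0 0 0"

```text
time_s: 21.45
eef_pos: [0.6119, -0.0257, 0.1596]
tcp_rot: [-3.141, 0.001, 0.003]
force: [0.1, -0.1, -1.2]
finger_gap: 0.131
grasp_force: 30.0
```

Run:
```python
from h import *
go(.614,-.025,.057,-90); cap('wrist','w7')
```

```text
at [ 0.6119 -0.0257  0.1596] psi -90.0 shift [ 0.02 -0.01  1.03] | 1.03 turn z -0.0002 gap 0.13060688507790882 30.000733137130737 F [ 0.1 -0.1 -1.2] t 21.45
  tool axes x [ 1.    -0.001 -0.002] z [-0.002  0.    -1.   ]
```

View pics/w7.png

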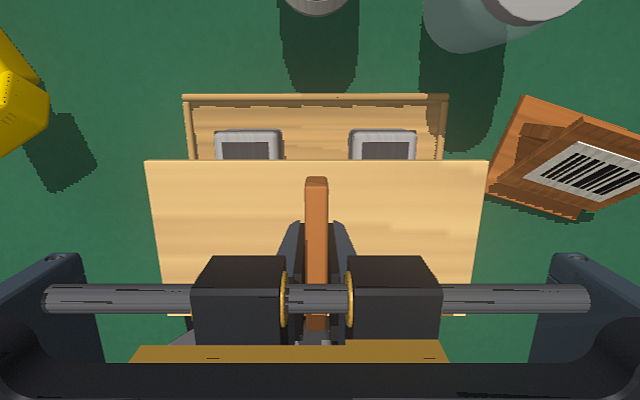

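The held board is square over the tray, and the two tins at (248,145) and (383,145) sit symmetrically about the tray's middle at u=315. Lowering it now.

apply_moves --pt "0.02 0 0.3 0 0 0" --pt "0 0 0.3 0 0 0" --pt "0 0 0.2 0 0 0" --pt "0 0 0.1 0 0 0" --pt "0 0 0.04 0 0 0" --pt "0 0 0 0 0 0" --pt "0 0 0 0 0 0" --pt "0 0 0 0 0 0"

```text
time_s: 22.3
eef_pos: [0.6152, -0.0253, 0.0677]
tcp_rot: [3.141, 0.0, 0.004]
force: [-0.5, -0.3, -1.8]
finger_gap: 0.131
grasp_force: 30.0
```

apply_moves --pt "0 0 0.01 0 0 0" --pt "0 0 0.01 0 0 0" --pt "0 0 0.01 0 0 0" --pt "0 0 0 0 0 0" --pt "0 0 0 0 0 0" --pt "0 0 0 0 0 0" --pt "0 0 0 0 0 0" --pt "0 0 0 0 0 0"

```text
time_s: 23.1
eef_pos: [0.6144, -0.0252, 0.0635]
tcp_rot: [3.142, -0.0, 0.0]
force: [0.4, -0.4, -1.6]
finger_gap: 0.132
grasp_force: 30.0
```

apply_moves --pt "0 0 0.01 0 0 0" --pt "0 0 0.005 0 0 0" --pt "0 0 0 0 0 0" --pt "0 0 0 0 0 0" --pt "0 0 0 0 0 0" --pt "0 0 0 0 0 0" --pt "0 0 0 0 0 0" --pt "0 0 0 0 0 0"

```text
time_s: 23.9
eef_pos: [0.6144, -0.0252, 0.0623]
tcp_rot: [3.142, -0.0, 0.001]
force: [-2.2, 0.5, 5.4]
finger_gap: 0.136
grasp_force: 30.0
```

apply_moves --pt "0 0 0 0 0 0" --pt "0 0 0 0 0 0" --pt "0 0 0 0 0 0" --pt "0 0 -0.3 0 0 0" --pt "0 0 -0.45 0 0 0" --pt "0 0 -0.45 0 0 0" --pt "0 0 -0.45 0 0 0" --pt "0 0 -0.35 0 0 0" --hand -0.2

```text
time_s: 24.7
eef_pos: [0.6148, -0.0253, 0.2649]
tcp_rot: [3.141, -0.0, 0.005]
force: [0.7, 0.2, 0.4]
finger_gap: 0.401
grasp_force: 0.0
```

Run:
```python
from h import *
cap('wrist','w8'); go(.44,-.30,.26,-107)
```

```text
at [ 0.6174 -0.0254  0.271 ] psi -90.0 shift [-1.78  2.75  0.09] | 3.27 turn z 0.0944 gap 0.4022543013222606 0.0 F [2.7 0.  4.3] t 24.75
  tool axes x [1.    0.    0.014] z [ 0.014 -0.001 -1.   ]
```

apply_moves --pt "-0.222 0.343 0 0 0 0" --pt "-0.222 0.343 0 0 0 0" --pt "-0.222 0.343 0 0 0 0" --pt "-0.222 0.343 0 0 0 0" --pt "-0.222 0.343 0 0 0 0" --pt "-0.222 0.343 0 0 0 0" --pt "-0.222 0.343 0 0 0 0" --pt "-0.222 0.343 0 0 0 0" --hand 1

```text
time_s: 25.55
eef_pos: [0.4356, -0.3008, 0.2616]
tcp_rot: [-3.142, -0.0, -0.0]
force: [1.3, -0.0, -0.8]
finger_gap: 0.996
grasp_force: 0.0
```

apply_moves --pt "0 0 0 0 0 0.04" --pt "0 0 0 0 0 0.04" --pt "0 0 0 0 0 0" --pt "0 0 0 0 0 0" --pt "0 0 0 0 0 0" --pt "0 0 0 0 0 0" --pt "0 0 0 0 0 0" --pt "0 0 0 0 0 0"

```text
time_s: 26.35
eef_pos: [0.4369, -0.2995, 0.262]
tcp_rot: [3.117, -0.393, 0.0]
force: [0.4, -0.6, -0.4]
finger_gap: 1.0
grasp_force: 0.0
```

Run:
```python
from lid import *
c=cap('wrist','w9'); go(.432,-.336,.0155,-105)
lid('w9',.044,(.434,-.335))
a=cv2.imread('pics/w8.png');b=cv2.imread('pics/w9.png')
cv2.imwrite('pics/w89.png',np.vstack([a[60:360,0:640],cv2.resize(b[60:260,160:560],(600,300))[:, :] if 0 else cv2.copyMakeBorder(cv2.resize(b[90:240,260:450],(380,300),interpolation=cv2.INTER_CUBIC),0,0,0,260,cv2.BORDER_CONSTANT)]))
```

```text
at [ 0.4368 -0.2995  0.262 ] psi -104.4 shift [0.04 0.37 2.46] | 2.49 turn z 0.0035 gap 0.9994765771339172 0.0 F [ 0.5 -0.9  0.5] t 26.4
  tool axes x [ 0.969 -0.248  0.   ] z [ 0. -0. -1.]
exp px 344.9528254834479 163.79915469421903 area [ 321  117   48   90 4198]
rect ((0.4348369836807251, -0.33423319458961487), (0.05613146722316742, 0.10919613391160965), 75.92713928222656)
```

View pics/w89.png

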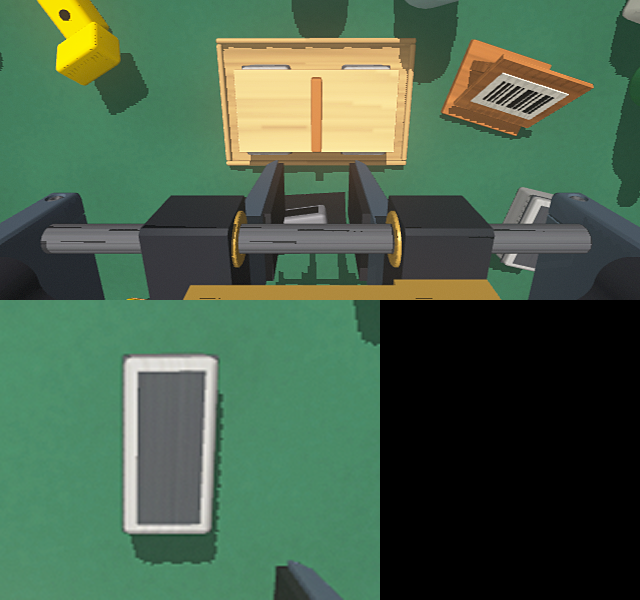

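The board lies centred and level-looking, with the rib at (317,115) in the upper half. The last tin stands clear, its lid spanning (125,355) to (215,533) in the crop. Now I'll grasp it and carry it over.

apply_moves --pt "0.066 0.35 0 0 0 0" --pt "0 0 0.45 0 0 0" --pt "0 0 0.45 0 0 0" --pt "0 0 0.45 0 0 0" --pt "0 0 0.45 0 0 0" --pt "0 0 0.4 0 0 0" --pt "0 0 0.2 0 0 0" --pt "0 0 0.06 0 0 0" --hand 1

```text
time_s: 27.2
eef_pos: [0.4331, -0.334, 0.0134]
tcp_rot: [-3.114, 0.393, 0.007]
force: [-0.5, 0.1, 0.5]
finger_gap: 0.997
grasp_force: 0.0
```

apply_moves --pt "0 0 0 0 0 0" --pt "0 0 0 0 0 0" --pt "0 0 0 0 0 0" --pt "0 0 0 0 0 0" --pt "0 0 0 0 0 0" --pt "0 0 0 0 0 0" --pt "0 0 0 0 0 0" --pt "0 0 0 0 0 0" --hand -1

```text
time_s: 28.0
eef_pos: [0.435, -0.3354, 0.0169]
tcp_rot: [3.116, -0.394, 0.002]
force: [-1.1, 1.6, 5.8]
finger_gap: 0.616
grasp_force: 30.0
```

apply_moves --pt "0 0 -0.3 0 0 0" --pt "0 0 -0.45 0 0 0" --pt "0 0 -0.45 0 0 0" --pt "0 0 -0.45 0 0 0" --pt "0 0 -0.35 0 0 0" --pt "0.139 -0.358 0 0 0 0" --pt "0.139 -0.358 0 0 0 0" --pt "0.139 -0.358 0 0 0 0"

```text
time_s: 28.8
eef_pos: [0.5015, -0.2405, 0.2156]
tcp_rot: [-3.116, 0.396, 0.001]
force: [0.3, -0.3, -3.2]
finger_gap: 0.615
grasp_force: 30.0
```

apply_moves --pt "0.139 -0.358 0 0 0 0" --pt "0.139 -0.358 0 0 0 0" --pt "0.139 -0.358 0 0 0 0" --pt "0.139 -0.358 0 0 0 0" --pt "0.139 -0.358 0 0 0 0" --pt "0 0 0 0 0 -0.04" --pt "0 0 0 0 0 -0.039" --pt "0 0 0 0 0 0"

```text
time_s: 29.6
eef_pos: [0.6129, -0.085, 0.2147]
tcp_rot: [-3.141, 0.004, 0.004]
force: [-0.6, -0.2, -2.8]
finger_gap: 0.612
grasp_force: 30.0
```

Run:
```python
from h import *
go(.613,-.086,.0725,-90); cap('wrist','w10')
```

```text
at [ 0.6129 -0.085   0.2147] psi -90.1 shift [0.   0.01 1.42] | 1.42 turn z -0.0008 gap 0.6119487801815953 29.997920393943787 F [-0.6 -0.2 -2.8] t 29.6
  tool axes x [ 1.    -0.003 -0.002] z [-0.002  0.    -1.   ]
```

apply_moves --pt "0 0.015 0.35 0 0 0" --pt "0 0 0.35 0 0 0" --pt "0 0 0.35 0 0 0" --pt "0 0 0.2 0 0 0" --pt "0 0 0.1 0 0 0" --pt "0 0 0.03 0 0 0" --pt "0 0 0 0 0 0" --pt "0 0 0 0 0 0"

```text
time_s: 30.45
eef_pos: [0.6144, -0.0872, 0.0794]
tcp_rot: [3.141, -0.006, 0.005]
force: [0.7, 1.1, -2.2]
finger_gap: 0.609
grasp_force: 30.0
```

apply_moves --pt "0 0 0.01 0 0 0" --pt "0 0 0.01 0 0 0" --pt "0 0 0 0 0 0" --pt "0 0 0 0 0 0" --pt "0 0 0 0 0 0" --pt "0 0 0 0 0 0" --pt "0 0 0 0 0 0" --pt "0 0 0 0 0 0"

```text
time_s: 31.25
eef_pos: [0.6134, -0.0869, 0.0759]
tcp_rot: [-3.142, 0.005, -0.0]
force: [-0.2, -1.2, -2.5]
finger_gap: 0.613
grasp_force: 30.0
```

Lower 2.2 mm further, release, and rise. I'll open only to 68 mm so the fingers clear the rib.

apply_moves --pt "0 0 0.01 0 0 0" --pt "0 0 0.01 0 0 0" --pt "0 0 0.005 0 0 0" --pt "0 0 0 0 0 0" --pt "0 0 0 0 0 0" --pt "0 0 0 0 0 0" --pt "0 0 0 0 0 0" --pt "0 0 0 0 0 0"

```text
time_s: 32.05
eef_pos: [0.6134, -0.0869, 0.074]
tcp_rot: [3.142, -0.005, 0.001]
force: [-3.0, -0.6, 5.5]
finger_gap: 0.614
grasp_force: 30.0
```

apply_moves --pt "0 0 0 0 0 0" --pt "0 0 0 0 0 0" --pt "0 0 0 0 0 0" --pt "0 0 -0.3 0 0 0" --pt "0 0 -0.45 0 0 0" --pt "0 0 -0.45 0 0 0" --pt "0 0 -0.4 0 0 0" --pt "0 0 -0.2 0 0 0" --hand 0.5

```text
time_s: 32.85
eef_pos: [0.6149, -0.0872, 0.2578]
tcp_rot: [3.14, -0.005, 0.011]
force: [-0.7, 0.7, -0.1]
finger_gap: 0.75
grasp_force: 0.0
```

Run:
```python
from h import *
go(.44,.03,.26,7)
```

```text
at [ 0.6149 -0.0872  0.2578] psi -90.2 shift [-1.75 -1.17 -0.04] | 2.11 turn z -0.5399 gap 0.7495767580775893 0.0 F [-0.7  0.7 -0.1] t 32.85
  tool axes x [ 1.    -0.003  0.007] z [ 0.007 -0.001 -1.   ]
```

apply_moves --pt "-0.35 -0.234 0 0 0 0" --pt "-0.35 -0.234 0 0 0 0" --pt "-0.35 -0.234 0 0 0 0" --pt "-0.35 -0.234 0 0 0 0" --pt "-0.35 -0.234 0 0 0 0" --pt "0 0 0 0 0 -0.045" --pt "0 0 0 0 0 -0.045" --pt "0 0 0 0 0 -0.045" --hand 1

```text
time_s: 33.65
eef_pos: [0.4386, 0.0309, 0.2536]
tcp_rot: [3.07, 0.666, 0.001]
force: [-1.0, -0.7, 0.6]
finger_gap: 1.002
grasp_force: 0.0
```

apply_moves --pt "0 0 0 0 0 -0.045" --pt "0 0 0 0 0 -0.045" --pt "0 0 0 0 0 -0.045" --pt "0 0 0 0 0 -0.045" --pt "0 0 0 0 0 -0.045" --pt "0 0 0 0 0 -0.045" --pt "0 0 0 0 0 -0.045" --pt "0 0 0 0 0 -0.045"

```text
time_s: 34.45
eef_pos: [0.4388, 0.0306, 0.2533]
tcp_rot: [2.236, 2.207, 0.0]
force: [-0.4, -0.3, 0.4]
finger_gap: 1.002
grasp_force: 0.0
```

apply_moves --pt "0 0 0 0 0 -0.045" --pt "0 0 0 0 0 0" --pt "0 0 0 0 0 0" --pt "0 0 0 0 0 0" --pt "0 0 0 0 0 0" --pt "0 0 0 0 0 0" --pt "0 0 0 0 0 0" --pt "0 0 0 0 0 0"

```text
time_s: 35.25
eef_pos: [0.4387, 0.0306, 0.2535]
tcp_rot: [2.081, 2.353, 0.0]
force: [0.1, -0.5, 0.2]
finger_gap: 1.003
grasp_force: 0.0
```

Run:
```python
from h import *
go(.44,.03,.26,7)
c=cap('wrist','w11'); a=c['color'][:,:,::-1]; d=cap('scene','c11')['color'][120:330,180:440,::-1]
cv2.imwrite('pics/w11b.png',np.vstack([a[0:270],cv2.copyMakeBorder(cv2.resize(d,None,fx=1.57,fy=1.57,interpolation=cv2.INTER_CUBIC),0,0,0,640-408,cv2.BORDER_CONSTANT)]) )
```

```text
at [0.4387 0.0306 0.2535] psi 7.0 shift [-0.01  0.01 -0.07] | 0.07 turn z 0.0 gap 1.003262024372717 0.0 F [ 0.1 -0.5  0.2] t 35.25
  tool axes x [-0.122  0.993  0.   ] z [ 0.  0. -1.]
```

View pics/w11b.png

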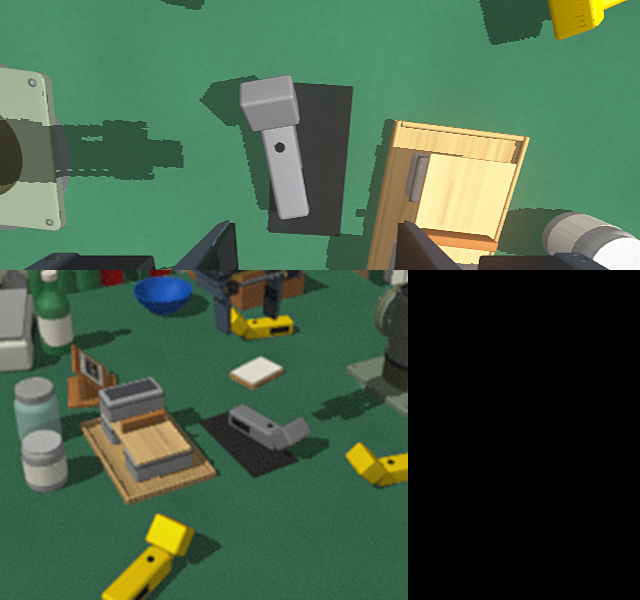

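The scanner was knocked towards -x: its tail edge is at (281,217)-(309,214), its handle starts at (262,131)-(297,126), and the mat corners are at (353,87), (339,236) and (268,233). The packed stack looks right in the scene crop.

```bash
cat >> m.py <<'E'
print('=====4')
W=load('w11')
rep('handle',W,[(262,131),(297,126),(309,214),(281,217)],.039)
rep('hole',W,[(280,147)],.039)
rep('headtop',W,[(241,83),(292,77),(298,99),(249,106)],.077)
rep('mat',W,[(353,87),(339,236),(268,233)],.003)
E
python3 m.py | sed -n '/=====4/,$p'
```

```text
=====4
handle [[0.37, 0.069], [0.41, 0.08], [0.436, -0.026], [0.401, -0.035]] ctr [0.4041 0.0221] edges [(np.float64(0.041), np.float64(15.0)), (np.float64(0.109), np.float64(-76.0)), (np.float64(0.036), np.float64(-166.5)), (np.float64(0.108), np.float64(107.0))]
hole [[0.392, 0.053]] ctr [0.3921 0.0532] edges [(np.float64(0.0), np.float64(0.0))]
headtop [[0.351, 0.118], [0.401, 0.13], [0.41, 0.11], [0.36, 0.097]] ctr [0.3805 0.114 ] edges [(np.float64(0.052), np.float64(13.3)), (np.float64(0.022), np.float64(-67.9)), (np.float64(0.051), np.float64(-165.2)), (np.float64(0.023), np.float64(113.8))]
mat [[0.471, 0.132], [0.482, -0.067], [0.383, -0.074]] ctr [ 0.4455 -0.003 ] edges [(np.float64(0.199), np.float64(-86.7)), (np.float64(0.1), np.float64(-175.6)), (np.float64(0.224), np.float64(66.9))]
```

apply_moves --pt "0.16 -0.38 0 0 0 0" --pt "0 0 0.4 0 0 -0.0444" --pt "0 0 0.45 0 0 0" --pt "0 0 0.45 0 0 0" --pt "0 0 0.45 0 0 0" --pt "0 0 0.4 0 0 0" --pt "0 0 0.2 0 0 0" --pt "0 0 0.05 0 0 0" --hand 1

```text
time_s: 36.15
eef_pos: [0.3974, 0.0417, 0.0115]
tcp_rot: [-1.91, -2.49, 0.005]
force: [-0.1, 0.5, 0.3]
finger_gap: 0.998
grasp_force: 0.0
```

apply_moves --pt "0 0 0 0 0 0" --pt "0 0 0 0 0 0" --pt "0 0 0 0 0 0" --pt "0 0 0 0 0 0" --pt "0 0 0 0 0 0" --pt "0 0 0 0 0 0" --pt "0 0 0 0 0 0" --pt "0 0 0 0 0 0" --hand -1

```text
time_s: 36.95
eef_pos: [0.3986, 0.0418, 0.0136]
tcp_rot: [-1.912, -2.492, 0.001]
force: [-1.4, 1.0, 4.3]
finger_gap: 0.436
grasp_force: 30.0
```

apply_moves --pt "0 0 -0.1 0 0 0" --pt "0 0 -0.3 0 0 0" --pt "0 0 -0.4 0 0 0" --pt "0 0 -0.4 0 0 0" --pt "0 0 -0.4 0 0 0" --pt "0 0 -0.1 0 0 0" --pt "0 0 0 0 0 0" --pt "0 0 0 0 0 0"

```text
time_s: 37.75
eef_pos: [0.3979, 0.0417, 0.1821]
tcp_rot: [-1.911, -2.491, 0.003]
force: [-0.7, -0.2, -1.6]
finger_gap: 0.437
grasp_force: 30.0
```

Run:
```python
from h import *
c=cap('wrist','w12'); go(.488,-.22,.15,-105)
```

```text
at [0.3976 0.0417 0.1817] psi 15.0 shift [-2.76  0.2   0.31] | 2.79 turn z 0.6667 gap 0.4345883621211258 29.992225170135498 F [ 0.2  1.  -2. ] t 37.8
  tool axes x [-0.259  0.966  0.001] z [-0.004 -0.    -1.   ]
```

View pics/w12.png

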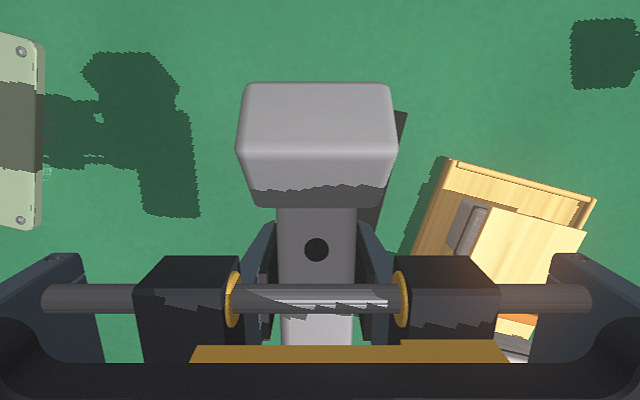

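The scanner is held straight along the tool axis, symmetric about u=316. Next I'll measure the ticket pose from earlier images (PnP plus triangulation).

```bash
cat > tk.py <<'E'
from h import *
W=load('w12')
s=ctrl.read_state();M=R.from_rotvec(s['tcp_rot']).as_matrix();t=s['eef_pos']
for uv,h in [((317,207),.036),((317,83),.074),((317,148),.074)]:
    p=px(W,uv,t[2]-.0106+h); print('tool xyz of',uv,(M.T@(p-t)).round(4))
obs=[]
for f,g in [('w8',(520,157)),('c6',(180+163/2.8,120+174/2.8)),('s6',(180+645/2.6,130+347/2.6))]:
    c=load(f);a=c['color'].astype(int);sat=a.max(2)-a.min(2)
    lim=45 if f=='w8' else 60
    m=(sat<lim).astype(np.uint8); r=50 if f=='w8' else 18
    k=np.zeros_like(m);k[int(g[1])-r:int(g[1])+r,int(g[0])-r-20*(r>20):int(g[0])+r+20*(r>20)]=1;m&=k
    m=cv2.morphologyEx(m,cv2.MORPH_CLOSE,np.ones((5,5)) if r>20 else np.ones((3,3)))
    n,l,st,ce=cv2.connectedComponentsWithStats(m)
    j=1+np.argmax(st[1:,4]); h=cv2.convexHull(np.argwhere(l==j)[:,::-1].astype(np.int32).reshape(-1,1,2))
    q=cv2.approxPolyN(h,4)[0] if hasattr(cv2,'approxPolyN') else None
    q=np.array(q,float).reshape(4,2); 
    d1=q[2]-q[0];d2=q[3]-q[1];x=np.linalg.solve(np.c_[d1,-d2],q[1]-q[0]); ctr=q[0]+d1*x[0]
    print(f,'area',st[j],'quad',q.round(1).tolist(),'ctr',ctr.round(1)); obs.append((c,ctr))
    if f=='w8': Q=q;CW=c
print('tri all',tri(obs),'w+c',tri(obs[:2]),'w+s',tri([obs[0],obs[2]]),'cs',tri(obs[1:]))
Q=Q[np.argsort(np.arctan2(*(Q-Q.mean(0)).T[::-1]))]
for rot in(0,1):
    ob=np.roll(np.array([[-.04,-.028,0],[.04,-.028,0],[.04,.028,0],[-.04,.028,0]]),rot,0)
    n,rv,tv,er=cv2.solvePnPGeneric(ob,Q,CW['mtx'],None,flags=cv2.SOLVEPNP_IPPE)
    for r,tt,e in zip(rv,tv,er):
        z=CW['pose'][:3,:3]@R.from_rotvec(r.ravel()).as_matrix()
        print('pnp',(CW['pose'][:3,:3]@tt.ravel()+CW['pose'][:3,3]).round(4),'n',z[:,2].round(3),'w',z[:,0].round(3),'err',e)
E
python3 tk.py
```

```text
tool xyz of (317, 207) [ 0.0339  0.0001 -0.0254]
tool xyz of (317, 83) [ 0.0878 -0.0001 -0.0633]
tool xyz of (317, 148) [ 0.0674 -0.0001 -0.0634]
w8 area [ 471  133   98   47 2435] quad [[529.0, 179.0], [470.0, 161.0], [502.0, 132.0], [569.0, 154.0]] ctr [516.8 157.7]
c6 area [ 220  164   36   36 1121] quad [[255.0, 199.0], [220.0, 199.0], [220.0, 164.0], [255.0, 164.0]] ctr [237.5 181.5]
s6 area [410 245  36  36 882] quad [[421.0, 280.0], [406.0, 245.0], [431.0, 245.0], [450.0, 280.0]] ctr [426.4 261.2]
tri all [ 0.63301487 -0.25959699  0.06146354] w+c [ 0.6333089  -0.25721467  0.06353404] w+s [ 0.63262493 -0.25931145  0.06090267] cs [ 0.63363917 -0.26045899  0.06172091]
pnp [ 0.6322 -0.2566  0.0634] n [ 0.676 -0.203 -0.708] w [-0.288 -0.958 -0.   ] err [0.18653074]
pnp [ 0.6347 -0.2535  0.0645] n [-0.851 -0.428 -0.305] w [-0.131 -0.391  0.911] err [1.70056501]
pnp [ 0.6435 -0.2121  0.1321] n [ 0.841 -0.393 -0.371] w [-0.465 -0.175 -0.868] err [1.68910824]
pnp [ 0.6472 -0.2105  0.1374] n [-0.956 -0.021 -0.294] w [-0.208  0.753  0.624] err [2.90884119]
```

apply_moves --pt "0 0 0 0 0 0.045" --pt "0 0 0 0 0 0.045" --pt "0 0 0 0 0 0.045" --pt "0 0 0 0 0 0.045" --pt "0 0 0 0 0 0.045" --pt "0 0 0 0 0 0.045" --pt "0 0 0 0 0 0.045" --pt "0 0 0 0 0 0.045"

```text
time_s: 38.6
eef_pos: [0.3978, 0.0418, 0.1813]
tcp_rot: [-2.952, -1.071, 0.007]
force: [0.0, -0.2, -1.5]
finger_gap: 0.436
grasp_force: 30.0
```

apply_moves --pt "0 0 0 0 0 0.045" --pt "0 0 0 0 0 0.045" --pt "0 0 0 0 0 0.045" --pt "0 0 0 0 0 0.045" --pt "0 0 0 0 0 0.045" --pt "0 0 0 0 0 0.045" --pt "0 0 0 0 0 0.042" --pt "0 0 0 0 0 0"

```text
time_s: 39.4
eef_pos: [0.3979, 0.0418, 0.1816]
tcp_rot: [3.11, -0.435, -0.007]
force: [0.2, 0.2, -2.6]
finger_gap: 0.437
grasp_force: 30.0
```

apply_moves --pt "0.272 0.3735 0 0 0 0" --pt "0.272 0.3735 0 0 0 0" --pt "0.272 0.3735 0 0 0 0" --pt "0.272 0.3735 0 0 0 0" --pt "0.272 0.3735 0 0 0 0" --pt "0.272 0.3735 0 0 0 0" --pt "0 0 0 0 0 0" --pt "0 0 0 0 0 0"

```text
time_s: 40.2
eef_pos: [0.4936, -0.2189, 0.1815]
tcp_rot: [-3.11, 0.435, 0.006]
force: [0.1, 0.8, -2.7]
finger_gap: 0.439
grasp_force: 30.0
```

```bash
cat > ck.py <<'E'
from h import *
go(.4927,-.2188,.1103,-106)
c=cap('wrist','w13')
s=ctrl.read_state();M=R.from_rotvec(s['tcp_rot']).as_matrix()
# scanner symmetric? boundary of grey head: mean columns of grey rows
a=c['color'].astype(int); sat=a.max(2)-a.min(2)
for v in (100,130,190,225):
    u=np.where(sat[v]<22)[0]; u=u[(u>200)&(u<440)]; print(v,u.min() if len(u) else None,u.max() if len(u) else None)
sp=M[:,0]*.7071+M[:,2]*.7071
w=s['eef_pos']+M@np.array([.075,0,.0106-.032]); T=np.array([.6328,-.258,.062])
print('window',w,'sight',sp.round(3),'range',(T-w)@sp,'y',(T-w)@M[:,1],'z',(T-w)@np.cross(sp,M[:,1]))
E
python3 ck.py
```

```text
at [ 0.4936 -0.2189  0.1815] psi -105.9 shift [-0.01  0.    0.71] | 0.71 turn z 0.0004 gap 0.4386684069697006 29.99223232269287 F [ 0.1  0.8 -2.7] t 40.2
  tool axes x [ 0.962 -0.275 -0.004] z [-0.003  0.002 -1.   ]
100 241 391
130 236 395
190 249 382
225 273 369
window [ 0.56561609 -0.2385174   0.20305402] sight [ 0.678 -0.192 -0.71 ] range 0.14938053438527835 y 0.0004915837107603877 z 0.04974156634440559
```

apply_moves --pt "0 0 0.2 0 0 0" --pt "0 0 0.25 0 0 0" --pt "0 0 0.16 0 0 0" --pt "0 0 0.08 0 0 0" --pt "0 0 0.02 0 0 0" --pt "0 0 0 0 0 0" --pt "0 0 0 0 0 0" --pt "0 0 0 0 0 0"

```text
time_s: 41.05
eef_pos: [0.4949, -0.2186, 0.1134]
tcp_rot: [3.111, -0.435, 0.003]
force: [-0.7, 0.4, -1.9]
finger_gap: 0.437
grasp_force: 30.0
```

apply_moves --pt "0 0 0 0 0 0" --pt "0 0 0 0 0 0" --pt "0 0 0 0 0 0" --pt "0 0 0 0 0 0" --pt "0 0 0 0 0 0" --pt "0 0 0 0 0 0" --pt "0 0 0 0 0 0" --pt "0 0 0 0 0 0"

```text
time_s: 41.85
eef_pos: [0.4944, -0.2185, 0.1124]
tcp_rot: [-3.111, 0.436, -0.0]
force: [-0.3, -0.8, -1.5]
finger_gap: 0.436
grasp_force: 30.0
```

```bash
python3 ck.py
```

```text
at [ 0.4944 -0.2185  0.1124] psi -105.9 shift [-0.02  0.01  0.02] | 0.03 turn z 0.0003 gap 0.4359520474064707 29.992316365242004 F [-0.3 -0.8 -1.5] t 41.85
  tool axes x [ 0.962 -0.275  0.   ] z [ 0.  0. -1.]
100 242 391
130 237 395
190 249 382
225 273 369
window [ 0.56651724 -0.23905513  0.133829  ] sight [ 0.68  -0.194 -0.707] range 0.09953568700113201 y 9.279798520925947e-06 z 0.0020429608083129477
```

apply_moves --pt "0 0 0 0 0 0" --pt "0 0 0 0 0 0" --pt "0 0 0 0 0 0" --pt "0 0 0 0 0 0" --pt "0 0 0 0 0 0" --pt "0 0 0 0 0 0" --pt "0 0 0 0 0 0" --pt "0 0 0 0 0 0"

```text
time_s: 42.7
eef_pos: [0.4944, -0.2185, 0.1125]
tcp_rot: [-3.111, 0.436, -0.0]
force: [-0.0, 0.4, -1.9]
finger_gap: 0.435
grasp_force: 30.0
```

apply_moves --pt "0 0 0 0 0 0" --pt "0 0 0 0 0 0" --pt "0 0 0 0 0 0" --pt "0 0 0 0 0 0" --pt "0 0 0 0 0 0" --pt "0 0 0 0 0 0" --pt "0 0 0 0 0 0" --pt "0 0 0 0 0 0"

```text
time_s: 43.5
eef_pos: [0.4944, -0.2185, 0.1125]
tcp_rot: [3.111, -0.436, 0.0]
force: [-0.6, -0.2, -1.7]
finger_gap: 0.436
grasp_force: 30.0
```

apply_moves --pt "0 0 0 0 0 0" --pt "0 0 0 0 0 0" --pt "0 0 0 0 0 0" --pt "0 0 0 0 0 0" --pt "0 0 0 0 0 0" --pt "0 0 0 0 0 0" --pt "0 0 0 0 0 0" --pt "0 0 0 0 0 0"

```text
time_s: 44.3
eef_pos: [0.4944, -0.2185, 0.1125]
tcp_rot: [-3.111, 0.436, -0.0]
force: [-0.0, -0.7, -1.9]
finger_gap: 0.437
grasp_force: 30.0
```

apply_moves --pt "0 0 0 0 0 0" --pt "0 0 0 0 0 0" --pt "0 0 0 0 0 0" --pt "0 0 0 0 0 0" --pt "0 0 0 0 0 0" --pt "0 0 0 0 0 0" --pt "0 0 0 0 0 0" --pt "0 0 0 0 0 0"

```text
time_s: 45.1
eef_pos: [0.4944, -0.2185, 0.1125]
tcp_rot: [-3.111, 0.436, -0.0]
force: [-0.1, 0.1, -1.7]
finger_gap: 0.438
grasp_force: 30.0
```

```bash
python3 ck.py
```

```text
at [ 0.4944 -0.2185  0.1125] psi -105.9 shift [-0.02  0.01  0.02] | 0.03 turn z 0.0003 gap 0.438323583196073 29.992299377918243 F [-0.1  0.1 -1.7] t 45.1
  tool axes x [ 0.962 -0.275  0.   ] z [ 0.  0. -1.]
100 242 391
130 237 395
190 249 382
225 273 369
window [ 0.56651933 -0.23906775  0.13389417] sight [ 0.68  -0.194 -0.707] range 0.0995776381440358 y -4.455116095499851e-06 z 0.002105133017319049
```

apply_moves --pt "0 0 -0.3 0 0 0" --pt "0 0 -0.4 0 0 0" --pt "-0.2215 -0.366 0 0 0 0" --pt "-0.2215 -0.366 0 0 0 0" --pt "-0.2215 -0.366 0 0 0 0" --pt "-0.2215 -0.366 0 0 0 0" --pt "-0.2215 -0.366 0 0 0 0" --pt "-0.2215 -0.366 0 0 0 0"

```text
time_s: 45.95
eef_pos: [0.4263, 0.0307, 0.1827]
tcp_rot: [-3.111, 0.437, -0.001]
force: [1.4, -0.1, -2.2]
finger_gap: 0.434
grasp_force: 30.0
```

apply_moves --pt "0 0 0 0 0 -0.0434" --pt "0 0 0 0 0 -0.0434" --pt "0 0 0 0 0 -0.0434" --pt "0 0 0 0 0 -0.0434" --pt "0 0 0 0 0 -0.0434" --pt "0 0 0 0 0 -0.0434" --pt "0 0 0 0 0 -0.0434" --pt "0 0 0 0 0 -0.0434"

```text
time_s: 46.75
eef_pos: [0.4269, 0.0292, 0.1825]
tcp_rot: [2.882, 1.249, 0.0]
force: [-1.0, 0.6, -1.6]
finger_gap: 0.44
grasp_force: 30.0
```

apply_moves --pt "0 0 0 0 0 -0.0434" --pt "0 0 0 0 0 -0.0434" --pt "0 0 0 0 0 -0.0434" --pt "0 0 0 0 0 -0.0434" --pt "0 0 0 0 0 -0.0434" --pt "0 0 0 0 0 -0.0434" --pt "0 0 0 0 0 0" --pt "0 0 0 0 0 0"

```text
time_s: 47.55
eef_pos: [0.4269, 0.0292, 0.1825]
tcp_rot: [2.157, 2.283, 0.0]
force: [1.3, -0.0, -2.1]
finger_gap: 0.434
grasp_force: 30.0
```

```bash
python3 ck.py | head -7; python3 -c "
from h import *
go(.427,.026,.0137,3.5)"
```

```text
at [0.4269 0.0292 0.1825] psi 3.3 shift [-2.51  0.52  0.72] | 2.67 turn z 0.607 gap 0.43395101939984543 29.992181360721588 F [ 1.3 -0.  -2.1] t 47.55
  tool axes x [-0.057  0.998  0.   ] z [ 0.  0. -1.]
100 242 391
130 237 396
190 250 439
225 264 369
window [0.42263632 0.10407526 0.20388917] sight [-0.04   0.706 -0.707] range -0.16376409648207657 y 0.1890665957266389 z 0.36446108429509066
at [0.4269 0.0292 0.1825] psi 3.3 shift [-0.03 -0.    1.69] | 1.69 turn z -0.0012 gap 0.43301702272652104 29.992244839668274 F [ 0.9 -0.7 -1.2] t 47.6
  tool axes x [-0.057  0.998  0.   ] z [ 0.  0. -1.]
```

apply_moves --pt "-0.03 0 0.35 0 0 0" --pt "0 0 0.4 0 0 0" --pt "0 0 0.4 0 0 0" --pt "0 0 0.3 0 0 0" --pt "0 0 0.13 0 0 0" --pt "0 0 0.06 0 0 0" --pt "0 0 0 0 0 0" --pt "0 0 0 0 0 0"

```text
time_s: 48.4
eef_pos: [0.428, 0.0262, 0.0192]
tcp_rot: [2.154, 2.285, 0.002]
force: [-0.5, -0.2, -1.2]
finger_gap: 0.44
grasp_force: 30.0
```

apply_moves --pt "0 0 0.01 0 0 0" --pt "0 0 0.01 0 0 0" --pt "0 0 0 0 0 0" --pt "0 0 0 0 0 0" --pt "0 0 0 0 0 0" --pt "0 0 0 0 0 0" --pt "0 0 0 0 0 0" --pt "0 0 0 0 0 0"

```text
time_s: 49.2
eef_pos: [0.4271, 0.0262, 0.0164]
tcp_rot: [2.154, 2.287, 0.0]
force: [-0.3, 0.7, -1.4]
finger_gap: 0.441
grasp_force: 30.0
```

apply_moves --pt "0 0 0.01 0 0 0" --pt "0 0 0.01 0 0 0" --pt "0 0 0.01 0 0 0" --pt "0 0 0 0 0 0" --pt "0 0 0 0 0 0" --pt "0 0 0 0 0 0" --pt "0 0 0 0 0 0" --pt "0 0 0 0 0 0"

```text
time_s: 50.0
eef_pos: [0.4272, 0.0262, 0.0136]
tcp_rot: [2.154, 2.287, 0.0]
force: [-0.7, -0.3, 3.7]
finger_gap: 0.436
grasp_force: 30.0
```

apply_moves --pt "0 0 0 0 0 0" --pt "0 0 0 0 0 0" --pt "0 0 0 0 0 0" --pt "0 0 0 0 0 0" --pt "0 0 0 0 0 0" --pt "0 0 0 0 0 0" --pt "0 0 -0.2 0 0 0" --pt "0 0 -0.4 0 0 0" --hand 1

```text
time_s: 50.8
eef_pos: [0.4248, 0.0261, 0.0721]
tcp_rot: [-2.151, -2.283, 0.008]
force: [1.1, 1.4, -0.0]
finger_gap: 0.996
grasp_force: 0.0
```

apply_moves --pt "0 0 -0.45 0 0 0" --pt "0 0 -0.45 0 0 0" --pt "0 0 -0.45 0 0 0" --pt "0 0 -0.45 0 0 0" --pt "0 0 0 0 0 0" --pt "0 0 0 0 0 0" --pt "0 0 0 0 0 0" --pt "0 0 0 0 0 0"

```text
time_s: 51.6
eef_pos: [0.4261, 0.0261, 0.2517]
tcp_rot: [-2.152, -2.285, 0.004]
force: [-0.4, 0.1, -0.1]
finger_gap: 0.999
grasp_force: 0.0
```

Run:
```python
from h import *
go(.427,.026,.25,3.5)
c=cap('wrist','w20'); a=c['color'].astype(int)
# dark hole in handle and grey mask of scanner, mat mask
sat=a.max(2)-a.min(2); br=a.mean(2)
def comp(m,seed):
    n,l,st,ce=cv2.connectedComponentsWithStats(m.astype(np.uint8)); k=l[seed[1],seed[0]]; return l==k,st[k],ce[k]
u,v=proj(c,[.427,.01,.039]).astype(int); print('seed',u,v,a[v,u])
m,st,ce=comp((sat<25)&(br>85),(u,v)); print('scanner comp',st,ce)
h=cv2.findContours(m.astype(np.uint8),0,1)[0][0]
P=np.array([px(c,p[0],.039)[:2] for p in h]); print('extent',P.min(0),P.max(0))
# handle direction: midline of rows
rows=range(st[1]+int(.55*st[3]),st[1]+st[3]-8,4); mid=np.array([px(c,(np.where(m[r])[0].mean(),r),.039)[:2] for r in rows]); d=mid[0]-mid[-1];print('tail mid',mid[-1],'heading',np.degrees(np.arctan2(d[1],d[0])))
for r in list(rows)[::5]:
    x=np.where(m[r])[0]; print('w',px(c,(x.max(),r),.039)[0]-px(c,(x.min(),r),.039)[0])
```

```text
at [0.4261 0.0261 0.2517] psi 3.4 shift [-0.    0.01  0.02] | 0.02 turn z -0.0005 gap 0.9987210286625982 0.0 F [-0.4  0.1 -0.1] t 51.6
  tool axes x [-0.06   0.998  0.   ] z [-0.004 -0.    -1.   ]
seed 317 183 [168 167 169]
scanner comp [ 291   93   55  138 5316] [318.19149737 152.59066968]
extent [ 0.39172146 -0.05161016] [0.45423967 0.11641037]
tail mid [ 0.43068833 -0.03711669] heading 93.55229492291716
w 0.03830898162802271
w 0.037798878536034086
w 0.03726842692036336
```

Run:
```python
from h import *
d=cap('scene','c20')['color'].astype(int);e=load('c11')['color'].astype(int)
g=np.abs(d-e)[180:300,215:320].max(2); print('stack diff',g.mean(),(g>40).sum())
print(ctrl.sign_off())
```

```text
stack diff 4.8034920634920635 3
the job is handed in; nothing more can be done
None
```

I packed all three tins and the board in the tray, held the scanner still on the ticket for over 3 s at about 10 cm, laid it back flat on its mat, and handed the job in at about 52 s; the sign-off call gave no verdict, so the judged result isn't known.

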